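Fit the pivot bolt through both wishbone bushes

ROBOT

A 7-joint arm with a two-finger parallel gripper is mounted at the origin on the work surface. World frame = base frame: x ahead of the robot, y to its left, z up, the work surface at z = 0. Lengths are in m, angles in degrees, forces in N, time in s.
With the tool pointing down it reaches from about 0.425 to 0.875 m from the base axis. Payload 4.7 kg.
Tool frame: the origin (TCP) lies between the finger pads; the fingertips stand 25 mm ahead of it and the grasp point (between the pads) lies 6 mm ahead of it (env.tip_reach is the distance from the TCP to the fingertips, in m); z points along the fingers, y is the direction in which the jaws open and shut (so a half turn about z gives the same grasp; the last joint's range is limited). The gripper opens to 87 mm and grips with 3 to 60 N. Pads are 19 mm wide; open, the fingers measure 117 mm over their backs; the gripper's body (75 mm by 190 mm) begins 51 mm behind the grasp point.
Start: joints at [-62.733, 18.392, -4.016, 83.108, 1.295, 78.541, -3.26], TCP at [0.29, 0.582, 0.227] pointing down, gripper open.
Joint ranges: [-163.93, 163.93], [-17.29, 119.83], [-79.2, 71.16], [3.27, 140.29], [-89.18, 269.18], [5.43, 117.66], [-154.24, 154.24]. Speed limits (degrees/s): [147.25, 147.25, 180, 180, 180, 180, 180].

INTERFACE

Orientations are given as [roll, pitch, yaw] about the fixed x, y, z axes, in that order (R = Rz(yaw) Ry(pitch) Rx(roll)).
In Python, from cell import env, viewer, job gives the robot as it stands.
- The arm moves only by the tool move_arm, never from a script. Its argument "steps" is a list of rows, each a list of 7 numbers: the finger opening in cm, from 0 to 8.7, then the shift along the tool's x, y, z in cm, then the turn, a rotation vector about the tool's x, y, z in rad. In form: [[fingers, tx, ty, tz, wx, wy, wz], ...]. A call has 1 to 5 rows; each row shifts and turns the commanded pose from where the row before left it, along the tool's axes as they then stand; what a row does not reach is not made up. A row lasts 1/12 s, in which the tool goes at most 41.7 mm and 7.16 degrees, less where a joint would pass 70% of its speed; a pose out of reach is approached as far as the arm can. A call is refused whole if a number of a shift passes 4.17 or a number of a turn 0.125, either way. A call with a gripper value outside its range is refused whole. The fingers move at their own pace and stop on an object; "force" is the grip in N (left out, the last holds). Time passes only in rows, so rows that do not move let the fingers close. It gives the time, the measured TCP pose, the force and the opening at its end, in the units of the state.
- env.get_obs(): the state, without advancing time (a new reading comes with each control period).
- viewer.read_camera(name): name is "scene" or "side" or "wrist"; returns a dict with "img" (480x640x3 uint8, red, green, blue), "vfov" (degrees; the focal length in pixels is half the picture's height over the tangent of half this angle, whatever the lens; pixels are square), "cx", "cy" (the principal point, pixels), "extrinsics" (4x4, takes a point from world to camera coordinates); the wrist camera has in their place "mount" (4x4, takes a point from camera to tool coordinates, whose origin is the TCP and whose axes are the flange's). Camera axes: x right, y down, z forward; pixel columns grow to the right and rows downward; lengths in m; the calibration is good to about 2 mm. A picture is of the moment at which its call begins: read the wrist's pose just before it. There is no depth.
- job.sign_off(): hands the job in, once; it reports no verdict.
The state is a dict: "time_s": time; "qpos": joint angles; "joint_velocities": joint speeds; "effort": joint torques, N m; "tool_pos": TCP position; "tool_rot": TCP orientation; "force": force on the tool from outside, world axes, zero at the start; "wrist_torque": the same for the moment, N m; "grip_width": finger opening in m.
Only numpy, scipy, OpenCV 4.12 (cv2) and the standard library are available. Lean on these libraries where they do the work, as an engineer would, in place of code of your own. Each camera call takes 0.05 s, during which the arm holds its last target.

TASK

The wishbone clamped upright in the vice has new bushes: take the long pivot bolt off the V-block and slide it, tip first, in through the yellow-banded bush and on through the second bush until its head is fully home against the yellow-banded one, without forcing it. Finish still gripping the bolt and holding it home there, so that a mate can run the nut on; do not let go. Leave the nut, the spanner, the spray can and the plastic case where they are.

Things in the scene. Friction and masses are not known exactly. Their poses are not given: they have to be found in the camera images.
- bolt: Gold flange bolt, 200 g, weight centre 60 mm towards the tip. Origin: on its axis in the flange's bearing face (under the head); x runs along the shank to the tip. Shank 12 mm diameter, 170 mm to the tip, the last 12 mm tapering to 6.4 mm. Behind the origin: flange 26 mm diameter, 4 mm thick, then the hexagon head. Starts level in the V-block, tip roughly to world -y, axis 36.5 mm above the bench.
- bolt_tip (a point): Centre of the bolt's tip, 170 mm along +x from the bolt's origin; axes as the bolt's.
- bolt_head (a point): Centre of the hexagon head, on the bolt's axis, 12 mm behind its origin; axes as the bolt's. The hexagon is 19 mm across flats and 16 mm long (4 to 20 mm behind the bolt's origin). At the start two flats stand upright, facing the bolt's own +y and -y: pinch the head across them from above, with the fingers behind the flange.
- v_block: Loose dark steel V-block, 900 g, 60 mm long, 46 mm wide, 40 mm high, with a right-angled groove along its x axis in which the bolt's shank lies (it touches the shank from 30 to 90 mm from the bolt's origin). Origin: centre of its underside, on the bench; z up.
- wishbone: Grey A-shaped suspension arm, fixed upright in the vice, bushes at the top, legs running down from them. Origin: on the bushes' common level axis, midway, 270 mm above the bench; x along that axis from the yellow-banded bush to the other (the way the bolt must go, roughly world -y), z up. Sleeves 32 mm long, centred at x = -55 mm (yellow) and +55 mm; eyes 42 mm outer diameter, 24 mm long.
- bush1_outer (a point): Centre of the outer end face of the yellow-banded bush, where the bolt goes in and the flange must come to rest (x = -71 mm in the wishbone's frame); axes as the wishbone's. Each bush has a 15 mm bore, 32 mm long, countersunk at 45 degrees to 21 mm at the end where the bolt enters.
- bush2_outer (a point): Centre of the outer end face of the second bush, where the bolt's tip comes out (x = +71 mm in the wishbone's frame); axes as the wishbone's.
- vice: Dark blue cast bench vice, fixed, screw along its x axis with the tommy bar at its +x end. Origin: on the bench below the jaws' gap and 270 mm below the wishbone's origin; z up. Jaw top 138 mm above the bench; from 155 mm behind the origin to 200 mm ahead of it, 170 mm wide at most.
- nut: Gold flange nut, 29 mm wide, 14 mm high, lying on the bench: leave it alone. Origin: centre of its underside.
- spanner: Steel spanner, 170 mm long, lying on the bench: leave it alone. Origin: middle of its underside, x along it.
- spray: Spray can, 54 mm diameter, 170 mm high, standing on the bench: leave it alone. Origin: centre of its underside.
- fuse_case: Closed off-white plastic case, 85 x 120 x 32 mm: leave it alone. Origin: centre of its underside.
Not all that is in view belongs to the job. Leave any pink or turquoise look-alike of the bolt alone.

How it is judged:
By the outcome, as a careful person would: the job done as asked, in the order asked, and still so for the second after the job is handed in, while the arm keeps its last pose, push and grip.
It also fails if it takes over 54 s, if anything falls off the work surface, if the arm or the gripper's body presses on something with over 40 N, if the wrist force passes 120 N, or if a joint passes its speed limit or range.

## Working session

There is one attempt and no reset: what is moved stays moved. The work goes in short steps, Python scripts to look and compute and a tool call to move; the robot and the scene stay as the last step left them, time stands still between calls to the robot, and variables do not carry over. Pictures are saved under pics/ and viewed, and the job is handed in when it is done.

Besides the shell and the picture viewer there is one more tool, called after "Request:" by a JSON object that holds its "api" and its "payload", one argument or row to a line. move_arm: Moves the arm, as the interface text tells. Its arguments: {"type":"object","properties":{"steps":{"type":"array"},"force":{"type":"number"}},"required":["steps"]}

```bash
ls; mkdir -p pics; cat > h.py <<'E'
import numpy as np, cv2, json, pickle
from cell import env, viewer, job
from scipy.spatial.transform import Rotation as R
def snap(n,f):
    o=env.get_obs(); c=viewer.read_camera(n); cv2.imwrite('pics/'+f+'.png',c['img'][:,:,::-1]); c['obs']=o
    pickle.dump(c,open('pics/'+f+'.pkl','wb')); return c
E
python3 - <<'E'
from h import *
for n in ['scene','side','wrist']:
    c=snap(n,n+'0'); print(n,c['vfov'],c['cx'],c['cy'],c.get('extrinsics',c.get('mount')), [k for k in c])
print(env.get_obs())
E
```

```text
pics
scene 57.4807852543623 319.53718715027657 251.3063366334063 [[-0.81999072  0.57234139  0.00636793  0.3836277 ]
 [ 0.40979806  0.59481015 -0.69156809 -0.13710921]
 [-0.39960075 -0.56446986 -0.7222832   1.61141974]
 [ 0.          0.          0.          1.        ]] ['img', 'vfov', 'cx', 'cy', 'extrinsics', 'obs']
side 51.7583855395154 323.2314324960159 244.55652456508605 [[ 0.73607507 -0.676619   -0.01949934 -0.30523847]
 [-0.48122981 -0.50282343 -0.7180435   0.40263045]
 [ 0.47603714  0.53791758 -0.69572503  1.27166496]
 [ 0.          0.          0.          1.        ]] ['img', 'vfov', 'cx', 'cy', 'extrinsics', 'obs']
wrist 65.45647504436056 317.1709158018878 242.62993928206535 [[ 1.60469161e-05 -9.70696709e-01 -2.40307924e-01  6.58123525e-02]
 [ 9.99999464e-01 -2.33205374e-04  1.00878320e-03  8.40130329e-04]
 [-1.03526363e-03 -2.40307811e-01  9.70696185e-01 -1.59148767e-01]
 [ 0.00000000e+00  0.00000000e+00  0.00000000e+00  1.00000000e+00]] ['img', 'vfov', 'cx', 'cy', 'mount', 'obs']
{'time_s': 0.15, 'qpos': array([-62.73486608,  18.43062681,  -4.01391211,  83.15947942,
         1.29605235,  78.54159477,  -3.26028815]), 'joint_velocities': array([-0.0070111 , -0.08793558, -0.0794719 , -0.20238974,  0.06156137,
        0.00295988, -0.1544865 ]), 'effort': array([ 1.08084565e-03, -4.91794574e+01, -4.03698692e-01, -3.12882328e+01,
       -6.39203796e-02,  4.02954896e-02,  1.51193012e-04]), 'tool_pos': array([0.28947106, 0.58151447, 0.226192  ]), 'tool_rot': array([-1.79913570e+02,  6.66301805e-03,  1.53542664e+02]), 'force': array([-0.62407682, -0.43757726,  1.05138006]), 'wrist_torque': array([ 0.01420169,  0.00590863, -0.02303564]), 'grip_width': 0.08693038884436256}
```

View pics/scene0.png

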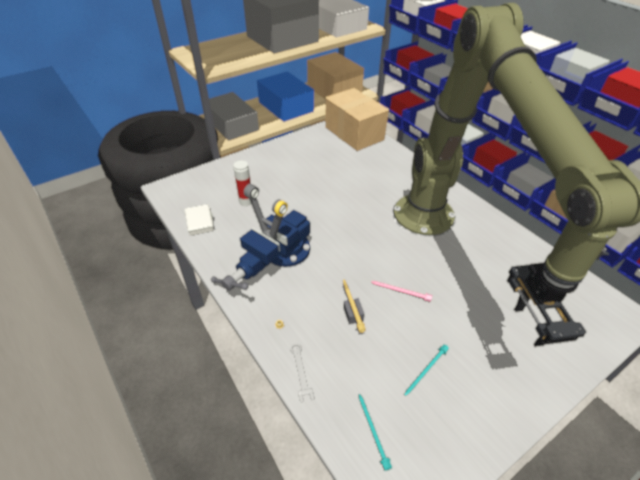

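View pics/side0.png

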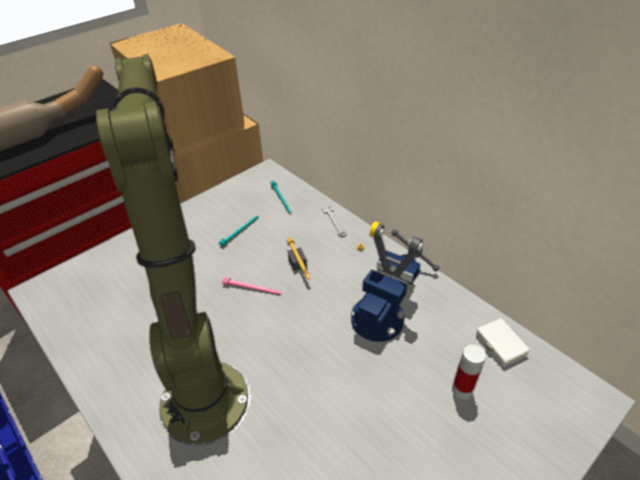

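View pics/wrist0.png

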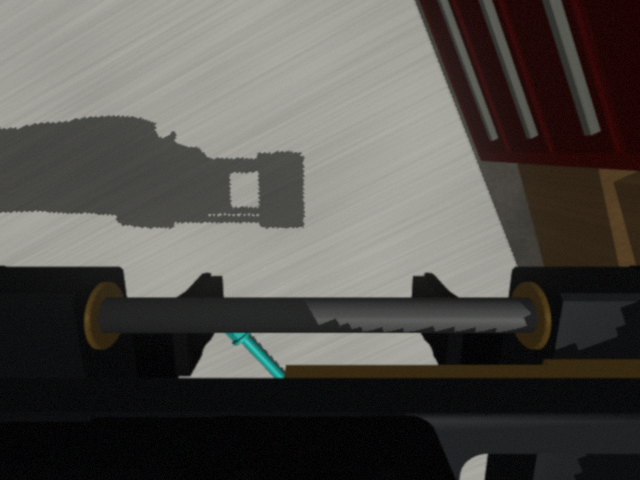

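```bash
cat >> h.py <<'E'
def load(f): return pickle.load(open('pics/'+f+'.pkl','rb'))
def T(c):
    if 'extrinsics' in c: return np.array(c['extrinsics'])
    o=c['obs']; W=np.eye(4); W[:3,:3]=R.from_euler('xyz',o['tool_rot'],degrees=True).as_matrix(); W[:3,3]=o['tool_pos']
    return np.linalg.inv(W@np.array(c['mount']))
def foc(c): return 240/np.tan(np.radians(c['vfov']/2))
def ray(c,u,v):
    E=T(c); d=E[:3,:3].T@np.array([(u-c['cx'])/foc(c),(v-c['cy'])/foc(c),1]); return -E[:3,:3].T@E[:3,3], d/np.linalg.norm(d)
def plane(c,u,v,z):
    p,d=ray(c,u,v); return p+d*(z-p[2])/d[2]
def proj(c,P):
    E=T(c); q=E[:3,:3]@np.asarray(P)+E[:3,3]; return np.array([c['cx']+foc(c)*q[0]/q[2], c['cy']+foc(c)*q[1]/q[2]])
def tri(L):
    A=0;b=0
    for c,u,v in L:
        p,d=ray(c,u,v); M=np.eye(3)-np.outer(d,d); A=A+M; b=b+M@p
    X=np.linalg.solve(A,b); return X,[np.round(proj(c,X)-[u,v],2) for c,u,v in L]
def crop(f,x,y,w,h,s,out):
    i=cv2.imread(f'pics/{f}.png')[y:y+h,x:x+w]; cv2.imwrite(f'pics/{out}.png',cv2.resize(i,None,fx=s,fy=s,interpolation=cv2.INTER_CUBIC))
def gold(c,lo=(15,120,90),hi=(32,255,255)):
    m=cv2.inRange(cv2.cvtColor(c['img'],cv2.COLOR_RGB2HSV),lo,hi); return m
def blobs(m,mn=8):
    n,l,s,ce=cv2.connectedComponentsWithStats(m); return [(s[i],ce[i],l==i) for i in range(1,n) if s[i][4]>=mn]
E
python3 - <<'E'
from h import *
for f in ['scene0','side0']:
    c=load(f)
    for s,ce,m in blobs(gold(c)):
        if s[0]>600: continue
        ys,xs=np.nonzero(m); vx,vy,x0,y0=cv2.fitLine(np.c_[xs,ys].astype(np.float32),cv2.DIST_L2,0,.01,.01).ravel()
        t=(xs-x0)*vx+(ys-y0)*vy
        a=(x0+vx*t.min(),y0+vy*t.min());b=(x0+vx*t.max(),y0+vy*t.max())
        print(f,s,ce.round(1),np.round(a,1),np.round(b,1),plane(c,*a,.0365).round(4),plane(c,*b,.0365).round(4))
crop('scene0',330,260,60,90,8,'c1');crop('side0',270,225,60,70,9,'c2')
crop('scene0',210,150,130,150,5,'c3');crop('side0',340,200,120,150,5,'c4')
E
```

```text
scene0 [274 201  13  16  84] [278.8 207.7] [276.5 215.2] [281.  200.7] [ 0.469  -0.2646  0.0365] [ 0.4142 -0.3241  0.0365]
scene0 [558 309   9  12  28] [562.  314.3] [558.4 308.7] [565.5 319.7] [0.0051 0.5502 0.0365] [0.0225 0.5848 0.0365]
scene0 [356 316   3   7  10] [356.8 319.1] [355.7 316.1] [357.9 322.1] [0.5063 0.2353 0.0365] [0.514  0.2547 0.0365]
scene0 [358 324   6   8  24] [360.5 327.5] [358.7 324.1] [362.  330.5] [0.5163 0.2617 0.0365] [0.5219 0.2834 0.0365]
side0 [  111    24   151   178 12965] [197.7 105.5] [160.7  21.2] [230.2 179.4] [1.2121 2.3714 0.0365] [0.5725 0.6969 0.0365]
side0 [ 55  67  46  40 491] [77.9 88.2] [ 59.7 105.8] [98.5 68.4] [0.3246 1.7416 0.0365] [0.6342 1.9996 0.0365]
side0 [370 221  10  16  75] [373.7 227.7] [370.9 235.6] [376.1 221. ] [0.7313 0.1082 0.0365] [0.7977 0.1464 0.0365]
side0 [287 238  22  40 180] [297.6 256.6] [288.1 237.9] [307.9 277.1] [0.5239 0.2911 0.0365] [0.4555 0.1134 0.0365]
side0 [358 244   6   7  32] [360.3 247. ] [359. 244.] [361.5 249.8] [0.6739 0.1073 0.0365] [0.6603 0.0828 0.0365]
```

View pics/c1.png

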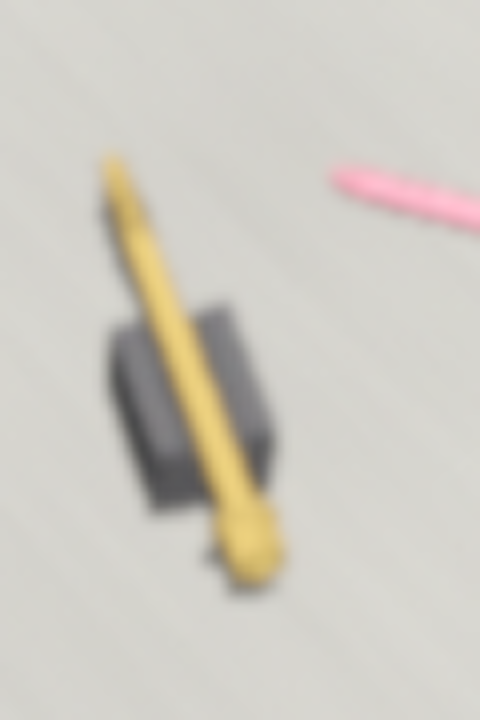

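View pics/c2.png

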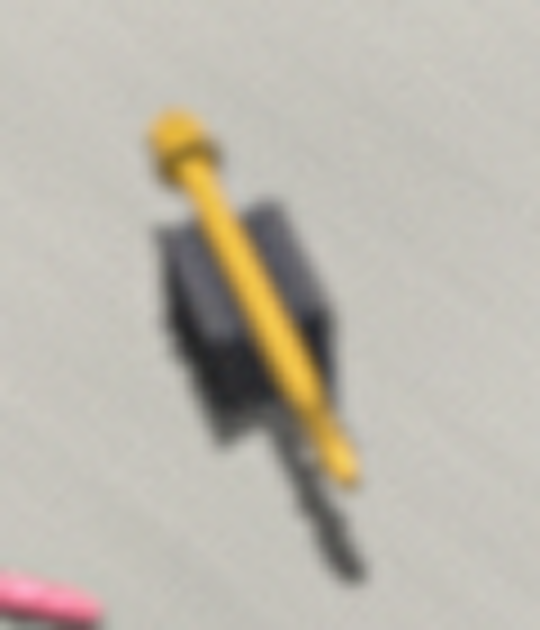

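View pics/c3.png

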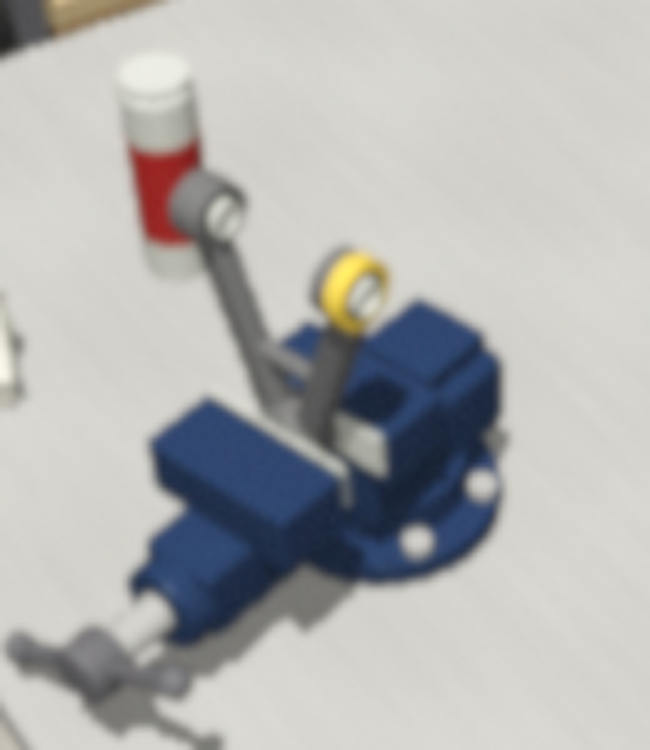

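View pics/c4.png

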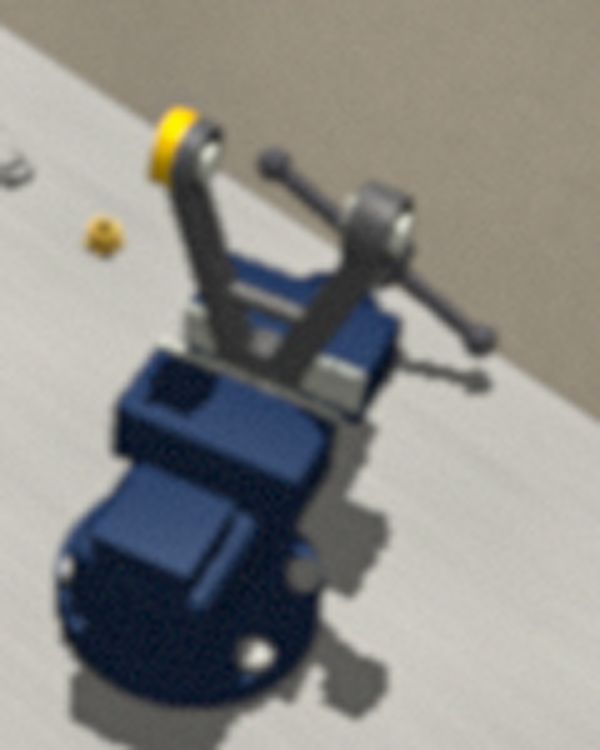

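```bash
python3 - <<'E'
from h import *
a=load('scene0');b=load('side0')
for u in [(283,209.3),(255.2,193.3)]: print('scene',plane(a,*u,.27).round(4))
for u in [(381.6,230.2),(420,246.4)]: print('side',plane(b,*u,.27).round(4))
for n,u,v in [('tip',(344,280),(308.3,278.2)),('headc',(361.4,328.5),(290,240.3))]:
    print(n,plane(a,*u,.0365).round(4),plane(b,*v,.0365).round(4),tri([(a,*u),(b,*v)]))
E
```

```text
scene [ 0.5651 -0.0407  0.27  ]
scene [ 0.5942 -0.146   0.27  ]
side [ 0.5779 -0.0614  0.27  ]
side [ 0.6036 -0.1719  0.27  ]
tip [0.4527 0.109  0.0365] [0.4535 0.109  0.0365] (array([0.45308288, 0.10899554, 0.0367344 ]), [array([-0.1 , -0.01]), array([-0.1,  0. ])])
headc [0.5192 0.2773 0.0365] [0.5212 0.278  0.0365] (array([0.52014233, 0.27747214, 0.03750868]), [array([-0.19, -0.01]), array([-0.16,  0.  ])])
```

```bash
cat >> h.py <<'E'
def plan(tgt,yaw,n,fing,pitchroll=(180,0)):
    o=env.get_obs(); p=np.array(o['tool_pos']); r=R.from_euler('xyz',o['tool_rot'],degrees=True)
    rt=R.from_euler('xyz',[pitchroll[0],pitchroll[1],yaw],degrees=True)
    dv=(r.inv()*rt).as_rotvec(); dp=(np.array(tgt)-p)/n
    rows=[]
    for i in range(n):
        s=r.inv().apply(dp)*100; rows.append([fing]+list(np.round(s,3))+list(np.round(dv/n,4))); r=r*R.from_rotvec(dv/n)
    for i in range(0,n,5): print(json.dumps([[float(x) for x in q] for q in rows[i:i+5]]))
E
python3 - <<'E'
from h import *
plan([.606,-.2,.5],104,23,8.7)
E
```

```text
[[8.7, -2.746, -2.431, -1.186, -0.0001, 0.0, 0.0376], [8.7, -2.835, -2.326, -1.187, -0.0001, 0.0, 0.0376], [8.7, -2.921, -2.217, -1.187, -0.0001, 0.0, 0.0376], [8.7, -3.002, -2.106, -1.187, -0.0001, 0.0, 0.0376], [8.7, -3.079, -1.992, -1.187, -0.0001, 0.0, 0.0376]]
[[8.7, -3.152, -1.874, -1.188, -0.0001, 0.0, 0.0376], [8.7, -3.22, -1.755, -1.188, -0.0001, 0.0, 0.0376], [8.7, -3.284, -1.632, -1.188, -0.0001, 0.0, 0.0376], [8.7, -3.342, -1.508, -1.188, -0.0001, 0.0, 0.0376], [8.7, -3.397, -1.381, -1.188, -0.0001, 0.0, 0.0376]]
[[8.7, -3.446, -1.252, -1.189, -0.0001, 0.0, 0.0376], [8.7, -3.491, -1.122, -1.189, -0.0001, 0.0, 0.0376], [8.7, -3.53, -0.99, -1.189, -0.0001, 0.0, 0.0376], [8.7, -3.565, -0.856, -1.189, -0.0001, 0.0, 0.0376], [8.7, -3.595, -0.721, -1.189, -0.0001, 0.0, 0.0376]]
[[8.7, -3.619, -0.586, -1.189, -0.0001, 0.0, 0.0376], [8.7, -3.639, -0.449, -1.19, -0.0001, 0.0, 0.0376], [8.7, -3.653, -0.312, -1.19, -0.0001, 0.0, 0.0376], [8.7, -3.662, -0.174, -1.19, -0.0001, 0.0, 0.0376], [8.7, -3.666, -0.037, -1.19, -0.0001, 0.0, 0.0376]]
[[8.7, -3.665, 0.101, -1.19, -0.0001, 0.0, 0.0376], [8.7, -3.658, 0.239, -1.19, -0.0001, 0.0, 0.0376], [8.7, -3.647, 0.376, -1.19, -0.0001, 0.0, 0.0376]]
```

Request:
{"api": "move_arm", "payload": {
  "steps": [
    [8.7, -2.7, -2.4, -1.5, 0, 0, 0.04],
    [8.7, -2.8, -2.3, -1.5, 0, 0, 0.04],
    [8.7, -2.9, -2.2, -1.5, 0, 0, 0.04],
    [8.7, -3.0, -2.1, -1.5, 0, 0, 0.04],
    [8.7, -3.1, -2.0, -1.5, 0, 0, 0.04]
  ]
}}

```text
time_s: 0.57
tool_pos: [0.3574, 0.4108, 0.3024]
tool_rot: [-180.0, -0.0, 142.0]
force: [1.3, 0.3, 0.7]
grip_width: 0.087
```

Request:
{"api": "move_arm", "payload": {
  "steps": [
    [8.7, -3.2, -1.9, -1.3, 0, 0, 0.04],
    [8.7, -3.2, -1.8, -1.3, 0, 0, 0.04],
    [8.7, -3.3, -1.6, -1.3, 0, 0, 0.04],
    [8.7, -3.3, -1.5, -1.3, 0, 0, 0.04],
    [8.7, -3.4, -1.4, -1.3, 0, 0, 0.04]
  ]
}}

```text
time_s: 0.98
tool_pos: [0.423, 0.2393, 0.3676]
tool_rot: [180.0, -0.0, 130.5]
force: [1.7, -0.4, -0.5]
grip_width: 0.0873
```

```bash
python3 - <<'E'
from h import *
o=env.get_obs();print(o['tool_pos'],o['tool_rot'],o['qpos'])
plan([.606,-.2,.5],104,13,8.7)
E
```

```text
[0.4229759  0.23926474 0.3676017 ] [ 1.79990221e+02 -1.44308351e-02  1.30513134e+02] [-44.38691424  -3.87514689  11.08950096  92.04948027   0.72960399
  91.74548574   7.21331796]
[[8.7, -3.483, -1.125, -1.02, 0.0, -0.0, 0.0356], [8.7, -3.521, -1.0, -1.019, 0.0, -0.0, 0.0356], [8.7, -3.554, -0.874, -1.019, 0.0, -0.0, 0.0356], [8.7, -3.583, -0.747, -1.019, 0.0, -0.0, 0.0356], [8.7, -3.608, -0.619, -1.019, 0.0, -0.0, 0.0356]]
[[8.7, -3.627, -0.49, -1.019, 0.0, -0.0, 0.0356], [8.7, -3.643, -0.361, -1.019, 0.0, -0.0, 0.0356], [8.7, -3.653, -0.231, -1.019, 0.0, -0.0, 0.0356], [8.7, -3.659, -0.101, -1.019, 0.0, -0.0, 0.0356], [8.7, -3.66, 0.03, -1.019, 0.0, -0.0, 0.0356]]
[[8.7, -3.657, 0.16, -1.019, 0.0, -0.0, 0.0356], [8.7, -3.649, 0.29, -1.019, 0.0, -0.0, 0.0356], [8.7, -3.636, 0.419, -1.019, 0.0, -0.0, 0.0356]]
```

Request:
{"api": "move_arm", "payload": {
  "steps": [
    [8.7, -3.5, -1.1, -1.0, 0, 0, 0.036],
    [8.7, -3.5, -1.0, -1.0, 0, 0, 0.036],
    [8.7, -3.6, -0.9, -1.0, 0, 0, 0.036],
    [8.7, -3.6, -0.7, -1.0, 0, 0, 0.036],
    [8.7, -3.6, -0.6, -1.0, 0, 0, 0.036]
  ]
}}

```text
time_s: 1.4
tool_pos: [0.4944, 0.0704, 0.4176]
tool_rot: [180.0, -0.0, 120.2]
force: [0.8, 0.6, 0.3]
grip_width: 0.0871
```

Request:
{"api": "move_arm", "payload": {
  "steps": [
    [8.7, -3.6, -0.5, -1.0, 0, 0, 0.036],
    [8.7, -3.6, -0.4, -1.0, 0, 0, 0.036],
    [8.7, -3.6, -0.2, -1.0, 0, 0, 0.036],
    [8.7, -3.6, -0.1, -1.0, 0, 0, 0.036],
    [8.7, -3.6, 0, -1.0, 0, 0, 0.036]
  ]
}}

```text
time_s: 1.82
tool_pos: [0.5633, -0.0963, 0.4676]
tool_rot: [180.0, -0.0, 109.9]
force: [1.0, -0.2, -0.0]
grip_width: 0.0868
```

Request:
{"api": "move_arm", "payload": {
  "steps": [
    [8.7, -3.6, 0.2, -1.0, 0, 0, 0.036],
    [8.7, -3.6, 0.3, -1.0, 0, 0, 0.036],
    [8.7, -3.6, 0.4, -1.0, 0, 0, 0.036],
    [8.7, 0, 0, 0, 0, 0, 0]
  ]
}}

```text
time_s: 2.15
tool_pos: [0.6055, -0.203, 0.4949]
tool_rot: [-179.7, 0.3, 103.1]
force: [0.2, -0.5, 0.5]
grip_width: 0.087
```

```bash
python3 - <<'E'
from h import *
c=snap('wrist','w1'); print(c['obs']['tool_pos'],c['obs']['tool_rot'],c['obs']['joint_velocities'].round(1))
E
```

```text
[ 0.60546221 -0.20304895  0.49491644] [-179.71831082    0.30442372  103.10164848] [-4.4 -4.1 -3.   4.6  1.   0.3 -2.1]
```

View pics/w1.png

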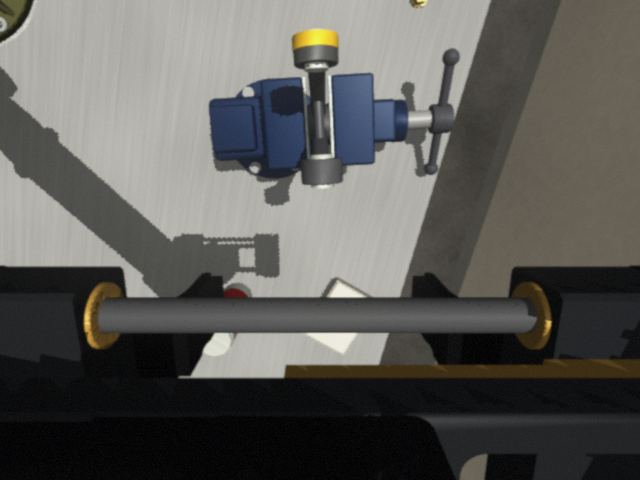

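```bash
python3 - <<'E'
from h import *
c=snap('wrist','w2'); print(c['obs']['tool_pos'],c['obs']['tool_rot'],c['obs']['joint_velocities'].round(1))
crop('w2',270,20,100,180,5,'c5')
E
```

```text
[ 0.60508069 -0.1996991   0.49515446] [-1.79767055e+02  1.36428143e-01  1.03344930e+02] [-3.8 -3.3 -2.6  2.5 -0.4  0.6 -0.6]
```

View pics/c5.png

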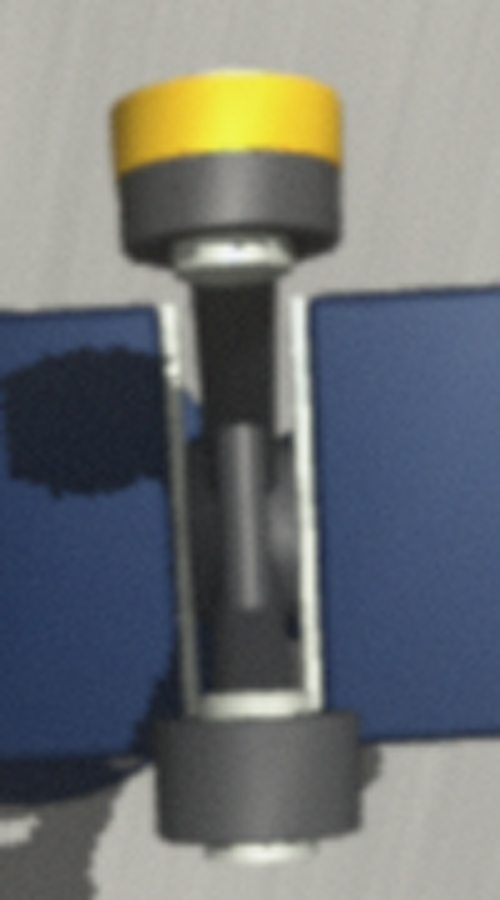

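```bash
python3 - <<'E'
from h import *
c=load('w2'); f=lambda x,y:((x+.5)/5-.5+270,(y+.5)/5-.5+20)
m=gold(c,(18,150,120),(34,255,255))
for s,ce,mm in blobs(m):
    if s[0]<270 or s[0]>370 or s[1]>200: continue
    print(s,ce)
    for r in range(s[1],s[1]+s[3]):
        xs=np.nonzero(mm[r])[0]; print(r,xs.min(),xs.max(),end='; ')
# subpixel edges via grad for several rows
P=[]
for x,y in [(226.5,110),(234,258),(252,705),(257.5,720),(258,835),(260,855)]:
    u=f(x,y);p=plane(c,*u,.27);P.append(p);print(np.round(u,1),p.round(4))
P=np.array(P)[:,:2]; m=P.mean(0); d=np.linalg.svd(P-m)[2][0]; d=d*np.sign(-d[1]); print(m,d,np.degrees(np.arctan2(d[1],d[0])), (P-m)@[-d[1],d[0]])
n=np.array([-d[1],d[0]])
for q in [(.5651,-.0407),(.5942,-.146),(.5779,-.0614),(.6036,-.1719)]:
    print(q,(np.array(q)-m)@d,(np.array(q)-m)@n)
E
```

```text
[293  35  45  19 630] [315.18253968  43.40634921]
35 322 325; 36 305 331; 37 301 334; 38 298 335; 39 296 336; 40 295 336; 41 294 336; 42 294 337; 43 294 337; 44 294 337; 45 294 337; 46 293 337; 47 293 337; 48 293 337; 49 293 337; 50 294 337; 51 294 337; 52 294 299; 53 294 295; [314.9  41.6] [ 0.5645 -0.0402  0.27  ]
[316.4  71.2] [ 0.5717 -0.0648  0.27  ]
[320.  160.6] [ 0.5944 -0.1449  0.27  ]
[321.1 163.6] [ 0.5961 -0.1475  0.27  ]
[321.2 186.6] [ 0.6016 -0.1698  0.27  ]
[321.6 190.6] [ 0.603  -0.1737  0.27  ]
[ 0.58853749 -0.12348053] [ 0.27677247 -0.96093548] -73.93233038876001 [-1.07522530e-04  6.50291448e-05 -3.08664462e-04  6.62988485e-04
 -2.69217928e-04 -4.26127091e-05]
(0.5651, -0.0407) -0.08603359746840412 0.0003894566703228267
(0.5942, -0.146) 0.023206987625581106 -0.000791461753516777
(0.5779, -0.0614) -0.06259954539185236 0.006960240738716641
(0.6036, -0.1719) 0.05069687781513472 0.0010729248389810004
```

```bash
python3 - <<'E'
from h import *
d=np.array([.27677,-.96094,0]); o=np.array([.5843,-.1088,.27])
for f,(x,y,w,h) in {'scene0':(230,170,70,70),'side0':(360,210,70,70),'w2':(270,20,100,180)}.items():
    c=load(f); s=8 if f!='w2' else 3
    i=cv2.resize(c['img'][y:y+h,x:x+w,::-1],None,fx=s,fy=s,interpolation=cv2.INTER_CUBIC)
    for k in (-.071,-.039,.039,.071):
        p=proj(c,o+d*k); q=((p+.5-[x,y])*s-.5).round().astype(int); print(f,k,p.round(1)); cv2.circle(i,tuple(int(v) for v in q),3,(0,0,255),-1)
        # sleeve face circle r=10.5
        e1=np.array([-d[1],d[0],0])
        for t in np.linspace(0,2*np.pi,40):
            for rr in (.0075,.0105):
                p=proj(c,o+d*k+rr*(np.cos(t)*e1+np.sin(t)*np.array([0,0,1]))); q=((p+.5-[x,y])*s-.5).round().astype(int); cv2.circle(i,tuple(int(v) for v in q),1,(0,255,0),-1)
    cv2.imwrite('pics/ov_'+f+'.png',i)
E
```

```text
scene0 -0.071 [283.2 209.3]
scene0 -0.039 [274.7 204.5]
scene0 0.039 [254.9 193.4]
scene0 0.071 [247. 189.]
side0 -0.071 [372.5 228.7]
side0 -0.039 [383.2 232.8]
side0 0.039 [410.2 243. ]
side0 0.071 [421.6 247.3]
w2 -0.071 [315.  42.]
w2 -0.039 [316.7  78.8]
w2 0.039 [320.4 162.2]
w2 0.071 [321.8 194. ]
```

View pics/ov_scene0.png

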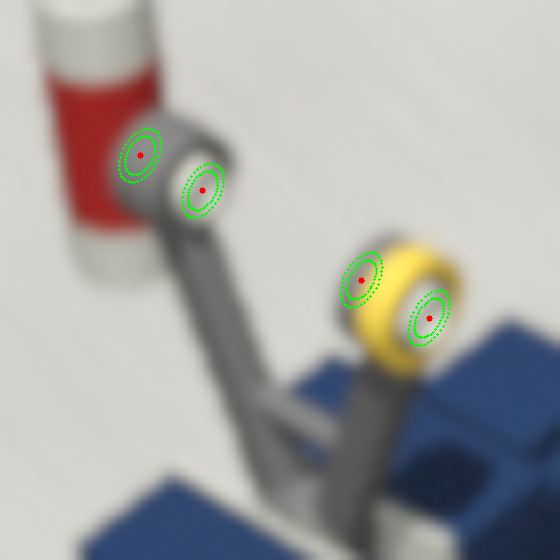

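View pics/ov_side0.png

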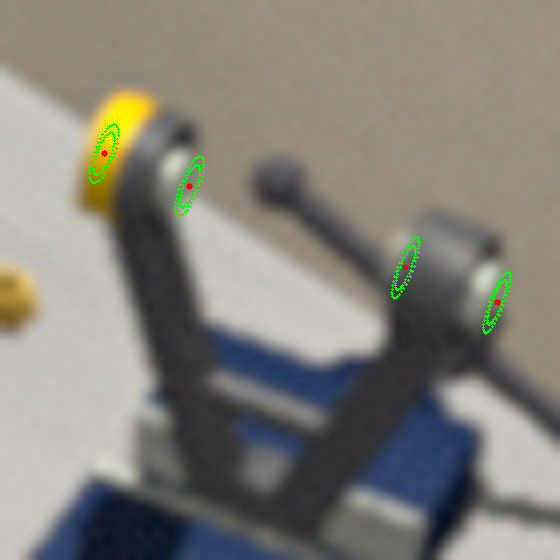

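View pics/ov_w2.png

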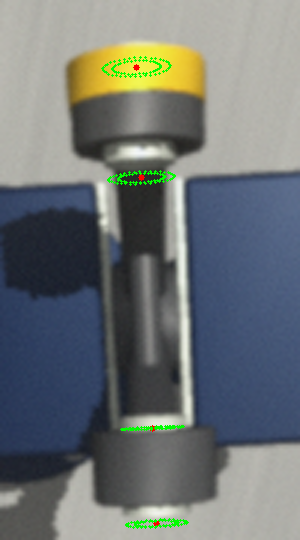

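```bash
python3 - <<'E'
from h import *
for k in range(3):
    c=snap('wrist','w3'); print(c['obs']['tool_pos'],c['obs']['tool_rot'],c['obs']['joint_velocities'].round(1))
d=np.array([.27677,-.96094,0]); o=np.array([.5843,-.1088,.27])
for f,(x,y,w,h) in {'w3':(270,20,100,180)}.items():
    c=load(f); s=5
    i=cv2.resize(c['img'][y:y+h,x:x+w,::-1],None,fx=s,fy=s,interpolation=cv2.INTER_CUBIC); cv2.imwrite('pics/c6.png',i)
    for k in (-.071,-.039,.039,.071):
        e1=np.array([-d[1],d[0],0])
        for t in np.linspace(0,2*np.pi,40):
            for rr in (.0075,.0105):
                p=proj(c,o+d*k+rr*(np.cos(t)*e1+np.sin(t)*np.array([0,0,1]))); q=((p+.5-[x,y])*s-.5).round().astype(int); cv2.circle(i,tuple(int(v) for v in q),1,(0,255,0),-1)
    cv2.imwrite('pics/ov_'+f+'.png',i)
E
```

```text
[ 0.60500174 -0.1969616   0.49564363] [-1.79846501e+02  2.29061030e-02  1.03586926e+02] [-3.  -2.6 -1.7  1.6 -0.3  0.1 -0.2]
[ 0.60493025 -0.19512681  0.49621849] [-1.79923969e+02 -3.54846140e-02  1.03758267e+02] [-2.1 -2.  -1.   0.8 -0.  -0.   0. ]
[ 0.60489081 -0.1939533   0.49672294] [-1.79984997e+02 -5.98563697e-02  1.03875346e+02] [-1.4 -1.4 -0.6  0.4 -0.  -0.1  0. ]
```

View pics/ov_w3.png

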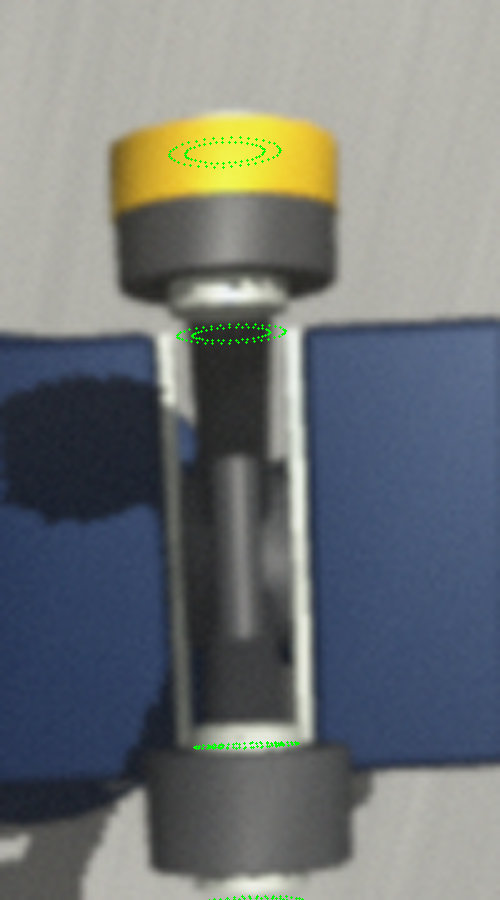

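View pics/c6.png

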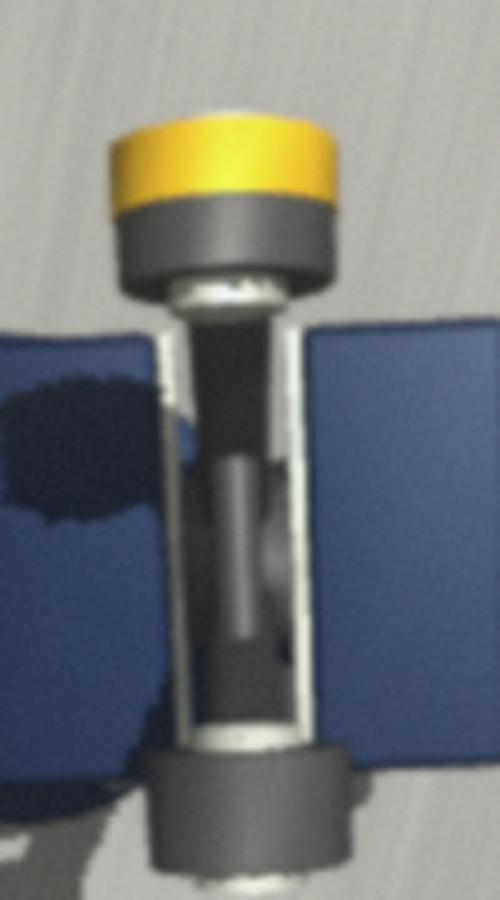

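```bash
python3 - <<'E'
from h import *
for k in range(2):
    c=snap('wrist','w4'); print(c['obs']['tool_pos'],c['obs']['tool_rot'],c['obs']['joint_velocities'].round(1))
# edges by gradient: silhouettes
g=cv2.GaussianBlur(c['img'],(3,3),0).astype(float).sum(2)
for v in list(range(46,74,3))+list(range(166,196,3)):
    row=g[v]; gr=np.gradient(row); 
    def pk(a,b):
        i=a+np.argmax(np.abs(gr[a:b])); y=np.abs(gr[i-1:i+2]); return i+(y[0]-y[2])/(2*(y[0]-2*y[1]+y[2])+1e-9)
    L,Rr=pk(286,305),pk(328,346); print(v,round(L,2),round(Rr,2),plane(c,(L+Rr)/2,v,.27).round(4))
crop('w4',270,20,100,180,5,'c6')
E
```

```text
[ 0.60480183 -0.1933496   0.49710481] [ 1.79974329e+02 -6.76953860e-02  1.03937674e+02] [-0.8 -0.8 -0.1  0.2  0.1  0.   0.1]
[ 0.6047758  -0.19302432  0.49738011] [ 1.79943925e+02 -6.66469825e-02  1.03971873e+02] [-0.4 -0.5 -0.   0.  -0.   0.   0. ]
46 294.9 335.62 [ 0.5644 -0.0359  0.27  ]
49 291.99 337.03 [ 0.5643 -0.0385  0.27  ]
52 291.04 337.24 [ 0.5646 -0.0411  0.27  ]
55 291.13 337.3 [ 0.5653 -0.0437  0.27  ]
58 291.18 337.31 [ 0.5659 -0.0462  0.27  ]
61 291.3 336.99 [ 0.5665 -0.0488  0.27  ]
64 291.84 336.63 [ 0.5672 -0.0513  0.27  ]
67 292.47 336.7 [ 0.5682 -0.0538  0.27  ]
70 292.69 336.82 [ 0.569  -0.0563  0.27  ]
73 292.73 336.73 [ 0.5696 -0.0589  0.27  ]
166 304.43 331.89 [ 0.5939 -0.1429  0.27  ]
169 305.27 331.55 [ 0.5949 -0.1458  0.27  ]
172 294.29 337.1 [ 0.5929 -0.1494  0.27  ]
175 293.43 344.01 [ 0.5967 -0.1515  0.27  ]
178 298.8 343.17 [ 0.5996 -0.1539  0.27  ]
181 298.51 341.67 [ 0.5995 -0.1571  0.27  ]
184 298.61 339.71 [ 0.5993 -0.1603  0.27  ]
187 298.73 339.78 [ 0.6001 -0.1632  0.27  ]
190 298.77 339.76 [ 0.6009 -0.1662  0.27  ]
193 299.17 338.95 [ 0.6014 -0.1692  0.27  ]
```

View pics/c6.png

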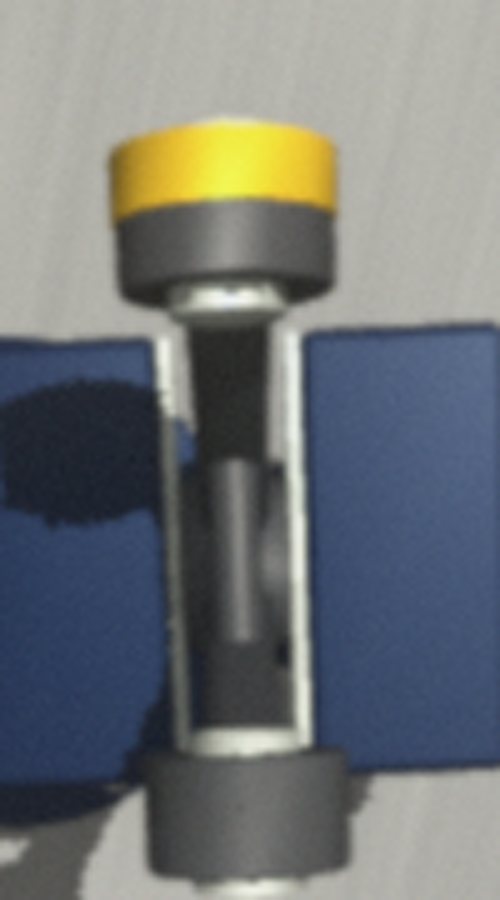

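```bash
python3 - <<'E'
from h import *
plan([.451,.104,.30],68.3,12,8.7)
E
```

```text
[[8.7, 2.71, -0.648, 1.648, 0.0001, -0.0001, 0.0519], [8.7, 2.673, -0.787, 1.648, 0.0001, -0.0001, 0.0519], [8.7, 2.628, -0.924, 1.648, 0.0001, -0.0001, 0.0519], [8.7, 2.577, -1.059, 1.648, 0.0001, -0.0001, 0.0519], [8.7, 2.519, -1.192, 1.648, 0.0001, -0.0001, 0.0519]]
[[8.7, 2.454, -1.32, 1.647, 0.0001, -0.0001, 0.0519], [8.7, 2.382, -1.446, 1.647, 0.0001, -0.0001, 0.0519], [8.7, 2.304, -1.567, 1.647, 0.0001, -0.0001, 0.0519], [8.7, 2.22, -1.685, 1.647, 0.0001, -0.0001, 0.0519], [8.7, 2.13, -1.797, 1.647, 0.0001, -0.0001, 0.0519]]
[[8.7, 2.034, -1.905, 1.647, 0.0001, -0.0001, 0.0519], [8.7, 1.933, -2.008, 1.647, 0.0001, -0.0001, 0.0519]]
```

Request:
{"api": "move_arm", "payload": {
  "steps": [
    [8.7, 2.7, -0.65, 1.65, 0, 0, 0.052],
    [8.7, 2.7, -0.8, 1.65, 0, 0, 0.052],
    [8.7, 2.6, -0.9, 1.65, 0, 0, 0.052],
    [8.7, 2.6, -1.05, 1.65, 0, 0, 0.052],
    [8.7, 2.5, -1.2, 1.65, 0, 0, 0.052]
  ]
}}

```text
time_s: 2.92
tool_pos: [0.5399, -0.0684, 0.414]
tool_rot: [179.9, -0.1, 88.9]
force: [0.3, 0.3, -0.0]
grip_width: 0.0872
```

Request:
{"api": "move_arm", "payload": {
  "steps": [
    [8.7, 2.45, -1.3, 1.65, 0, 0, 0.052],
    [8.7, 2.4, -1.45, 1.65, 0, 0, 0.052],
    [8.7, 2.3, -1.55, 1.65, 0, 0, 0.052],
    [8.7, 2.2, -1.7, 1.65, 0, 0, 0.052],
    [8.7, 2.1, -1.8, 1.65, 0, 0, 0.052]
  ]
}}

```text
time_s: 3.33
tool_pos: [0.476, 0.055, 0.3319]
tool_rot: [179.9, -0.1, 74.1]
force: [-0.3, 0.5, -0.6]
grip_width: 0.0866
```

Request:
{"api": "move_arm", "payload": {
  "steps": [
    [8.7, 1.6, -1.6, 1.3, 0, 0, 0.042],
    [8.7, 1.2, -1.1, 1.0, 0, 0, 0.031],
    [8.7, 0.8, -0.8, 0.7, 0, 0, 0.021],
    [8.7, 0.4, -0.4, 0.3, 0, 0, 0.01],
    [8.7, 0, 0, 0, 0, 0, 0]
  ]
}}

```text
time_s: 3.75
tool_pos: [0.4516, 0.1046, 0.2988]
tool_rot: [-180.0, -0.0, 68.3]
force: [-0.3, 0.1, -0.4]
grip_width: 0.0868
```

```bash
python3 - <<'E'
from h import *
for k in range(3):
    c=snap('wrist','w5'); print(c['obs']['tool_pos'],c['obs']['tool_rot'],c['obs']['joint_velocities'].round(1))
E
```

```text
[0.45164256 0.10455196 0.29882164] [-1.79965453e+02 -2.67839470e-02  6.83083222e+01] [ 1.2  0.3  2.2 -1.9  0.9  0.4  2.2]
[0.45253336 0.10327102 0.29941947] [ 1.79973784e+02 -3.51811641e-02  6.82143461e+01] [ 1.1  0.3  1.5 -1.4  0.6  0.2  0.4]
[0.4531425  0.10248416 0.29975341] [ 1.79937577e+02 -4.63460341e-02  6.81115226e+01] [ 0.8  0.3  0.8 -0.9  0.   0.1 -0.1]
```

View pics/w5.png

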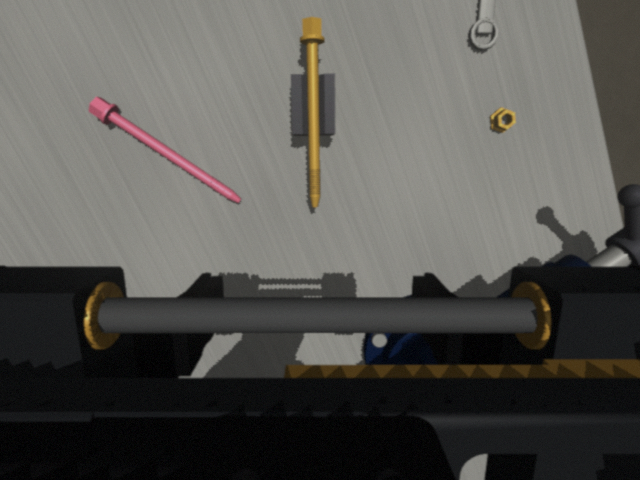

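Bolt in wrist view: head about (313,30), tip about (315,209), V-block (291–335, 73–136).

```bash
python3 - <<'E'
from h import *
for k in range(2): c=snap('wrist','w6')
print(c['obs']['tool_pos'],c['obs']['tool_rot'],c['obs']['joint_velocities'].round(1))
m=gold(c,(12,110,60),(34,255,255))
for s,ce,mm in blobs(m,100):
    if not(290<ce[0]<330 and s[1]<100): continue
    print(s)
    for v in range(s[1],s[1]+s[3],4):
        xs=np.nonzero(mm[v])[0]; print(v,len(xs),xs.mean(),plane(c,xs.mean(),v,.0365).round(4))
    print('tip',plane(c,ce[0],s[1]+s[3],.0365),'top',plane(c,ce[0],s[1],.0365))
E
```

```text
[0.4535853  0.10191178 0.29987732] [ 1.79931509e+02 -5.67770097e-02  6.80040391e+01] [ 0.4  0.3 -0.  -0.2 -0.1 -0.  -0.2]
[ 300   17   23  190 2211]
17 9 311.0 [0.5217 0.2879 0.0365]
21 18 310.5 [0.5199 0.2847 0.0365]
25 18 310.5 [0.5185 0.2813 0.0365]
29 18 310.5 [0.5171 0.2779 0.0365]
33 18 310.5 [0.5157 0.2745 0.0365]
37 23 311.0 [0.5148 0.2708 0.0365]
41 11 311.0 [0.5133 0.2674 0.0365]
45 12 310.5 [0.5114 0.2641 0.0365]
49 11 311.0 [0.5105 0.2604 0.0365]
53 11 311.0 [0.5091 0.2569 0.0365]
57 11 311.0 [0.5076 0.2534 0.0365]
61 11 311.0 [0.5062 0.2499 0.0365]
65 11 311.0 [0.5047 0.2463 0.0365]
69 11 311.0 [0.5033 0.2427 0.0365]
73 11 311.0 [0.5018 0.2391 0.0365]
77 12 311.5 [0.5008 0.2353 0.0365]
81 12 311.5 [0.4993 0.2317 0.0365]
85 11 312.0 [0.4984 0.2279 0.0365]
89 11 312.0 [0.4969 0.2242 0.0365]
93 11 312.0 [0.4954 0.2206 0.0365]
97 11 312.0 [0.4939 0.2169 0.0365]
101 11 312.0 [0.4923 0.2131 0.0365]
105 11 312.0 [0.4908 0.2094 0.0365]
109 11 312.0 [0.4893 0.2057 0.0365]
113 12 312.5 [0.4883 0.2017 0.0365]
117 12 312.5 [0.4867 0.1979 0.0365]
121 12 312.5 [0.4852 0.1941 0.0365]
125 11 313.0 [0.4841 0.1901 0.0365]
129 11 313.0 [0.4825 0.1863 0.0365]
133 11 313.0 [0.481  0.1824 0.0365]
137 11 313.0 [0.4794 0.1785 0.0365]
141 11 313.0 [0.4778 0.1746 0.0365]
145 11 313.0 [0.4762 0.1707 0.0365]
149 10 312.5 [0.4741 0.167  0.0365]
153 10 312.5 [0.4725 0.163  0.0365]
157 11 313.0 [0.4714 0.1589 0.0365]
161 11 313.0 [0.4698 0.1549 0.0365]
165 11 313.0 [0.4681 0.1508 0.0365]
169 10 313.5 [0.467  0.1466 0.0365]
173 10 313.5 [0.4654 0.1425 0.0365]
177 10 313.5 [0.4637 0.1385 0.0365]
181 10 313.5 [0.462  0.1344 0.0365]
185 10 313.5 [0.4604 0.1303 0.0365]
189 10 313.5 [0.4587 0.1261 0.0365]
193 10 313.5 [0.457  0.122  0.0365]
197 9 314.0 [0.4558 0.1176 0.0365]
201 7 314.0 [0.4541 0.1134 0.0365]
205 5 314.0 [0.4524 0.1091 0.0365]
tip [0.44940413 0.10788395 0.0365    ] top [0.52264657 0.28749456 0.0365    ]
```

```bash
python3 - <<'E'
from h import *
plan([.5185,.2807,.12],69.0,8,8.7)
E
```

```text
[[8.7, 2.374, -0.088, 2.249, 0.0001, -0.0001, -0.0022], [8.7, 2.375, -0.082, 2.249, 0.0001, -0.0001, -0.0022], [8.7, 2.375, -0.077, 2.249, 0.0001, -0.0001, -0.0022], [8.7, 2.375, -0.071, 2.248, 0.0001, -0.0001, -0.0022], [8.7, 2.376, -0.066, 2.248, 0.0001, -0.0001, -0.0022]]
[[8.7, 2.376, -0.06, 2.248, 0.0001, -0.0001, -0.0022], [8.7, 2.377, -0.054, 2.248, 0.0001, -0.0001, -0.0022], [8.7, 2.377, -0.049, 2.247, 0.0001, -0.0001, -0.0022]]
```

Request:
{"api": "move_arm", "payload": {
  "steps": [
    [8.7, 1.5, -0.05, 1.4, 0, 0, -0.003],
    [8.7, 2.5, -0.05, 2.3, 0, 0, -0.003],
    [8.7, 2.7, -0.1, 2.6, 0, 0, -0.003],
    [8.7, 2.7, -0.1, 2.6, 0, 0, -0.002],
    [8.7, 2.7, -0.1, 2.6, 0, 0, -0.002]
  ]
}}

```text
time_s: 4.42
tool_pos: [0.495, 0.2172, 0.1835]
tool_rot: [179.9, -0.1, 68.7]
force: [0.9, -0.2, -0.1]
grip_width: 0.0867
```

Request:
{"api": "move_arm", "payload": {
  "steps": [
    [8.7, 2.6, -0.1, 2.5, 0, 0, -0.002],
    [8.7, 2.0, -0.05, 1.9, 0, 0, -0.002],
    [8.7, 1.3, 0, 1.2, 0, 0, 0],
    [8.7, 0.7, 0, 0.6, 0, 0, 0],
    [8.7, 0.3, 0, 0.3, 0, 0, 0]
  ]
}}

```text
time_s: 4.83
tool_pos: [0.5174, 0.2819, 0.118]
tool_rot: [-180.0, 0.1, 69.1]
force: [0.0, 0.2, 0.4]
grip_width: 0.0871
```

Request:
{"api": "move_arm", "payload": {
  "steps": [
    [8.7, 0, 0, 0, 0, 0, 0],
    [8.7, 0, 0, 0, 0, 0, 0],
    [8.7, 0, 0, 0, 0, 0, 0]
  ]
}}

```text
time_s: 5.08
tool_pos: [0.5181, 0.2807, 0.1205]
tool_rot: [179.9, -0.1, 68.9]
force: [0.0, 0.8, 0.1]
grip_width: 0.0869
```

```bash
python3 - <<'E'
from h import *
plan([.5185,.2807,.0425],69.0,5,8.7)
c=snap('wrist','w7'); print(c['obs']['tool_pos'],c['obs']['tool_rot'],c['obs']['joint_velocities'].round(1))
E
```

```text
[[8.7, 0.001, 0.005, 1.56, 0.0003, -0.0003, -0.0002], [8.7, 0.002, 0.006, 1.56, 0.0003, -0.0003, -0.0002], [8.7, 0.002, 0.006, 1.56, 0.0003, -0.0003, -0.0002], [8.7, 0.003, 0.007, 1.56, 0.0003, -0.0003, -0.0002], [8.7, 0.003, 0.007, 1.56, 0.0003, -0.0003, -0.0002]]
[0.51807919 0.28067026 0.12047669] [ 1.79921135e+02 -8.67742714e-02  6.89372823e+01] [-0.  -0.3 -0.2  0.  -0.1 -0.1 -0. ]
```

View pics/w7.png

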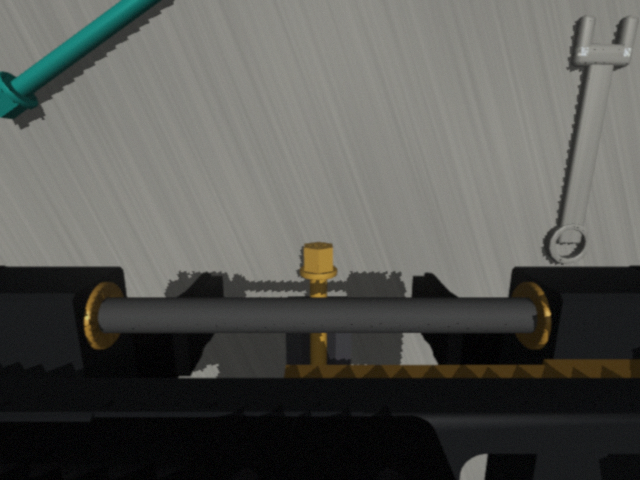

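```bash
python3 - <<'E'
from h import *
c=load('w7'); W=np.linalg.inv(T(c)); o=c['obs']; r=R.from_euler('xyz',o['tool_rot'],degrees=True)
for n,u,v,z in [('headtop end',318,243,.0475),('flange/top back',318,266.5,.0495),('flange front',318,281,.0365),('shank',318.5,350,.0425)]:
    print(n,r.inv().apply(plane(c,u,v,z)-o['tool_pos']).round(4))
crop('w7',270,230,100,70,8,'c7')
E
```

```text
headtop end [0.0087 0.0001 0.073 ]
flange/top back [-0.0064  0.0001  0.071 ]
flange front [-0.021   0.0001  0.0839]
shank [-0.0701  0.0005  0.0779]
```

View pics/c7.png

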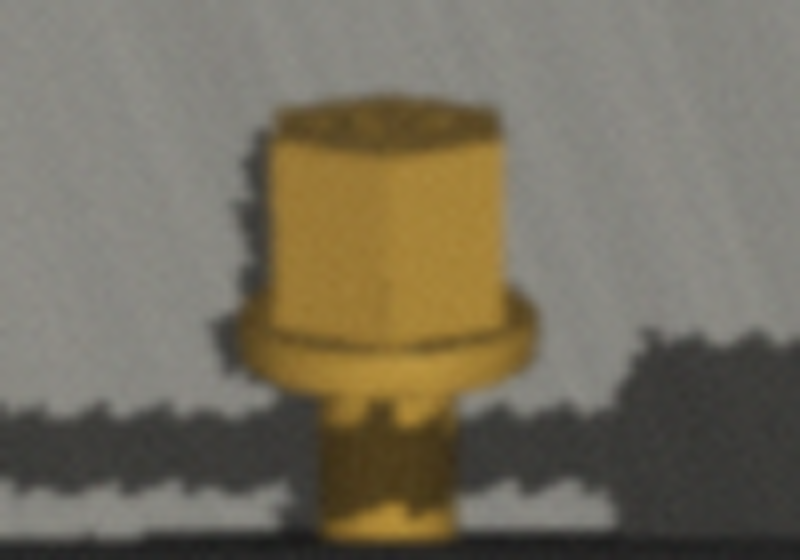

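```bash
python3 - <<'E'
from h import *
c=load('w7'); o=c['obs']; r=R.from_euler('xyz',o['tool_rot'],degrees=True)
for n,u,v,z in [('head end',318,248.7,.0475),('junction',318,273.5,.0475),('flange front',318,279.3,.0495)]:
    print(n,r.inv().apply(plane(c,u,v,z)-o['tool_pos']).round(4))
E
```

```text
head end [0.0049 0.0001 0.073 ]
junction [-0.0119  0.0001  0.073 ]
flange front [-0.0151  0.0001  0.071 ]
```

Request:
{"api": "move_arm", "payload": {
  "steps": [
    [8.7, 0, 0, 1.5, 0, 0, 0],
    [8.7, -0.1, 0, 2.0, 0, 0, 0],
    [8.7, 0, 0, 2.0, 0, 0, 0],
    [8.7, 0, 0, 1.2, 0, 0, 0],
    [8.7, 0, 0, 0.7, 0, 0, 0]
  ]
}}

```text
time_s: 5.55
tool_pos: [0.5162, 0.2799, 0.0441]
tool_rot: [-180.0, 0.1, 69.0]
force: [-0.2, 0.4, 1.7]
grip_width: 0.0872
```

Request:
{"api": "move_arm", "payload": {
  "steps": [
    [8.7, 0, 0, 0.4, 0, 0, 0],
    [8.7, 0, 0, 0, 0, 0, 0],
    [8.7, 0, 0, 0, 0, 0, 0],
    [8.7, 0, 0, 0, 0, 0, 0],
    [8.7, 0, 0, 0, 0, 0, 0]
  ]
}}

```text
time_s: 5.97
tool_pos: [0.5175, 0.2811, 0.0421]
tool_rot: [179.9, -0.1, 69.0]
force: [-0.2, 0.9, -0.8]
grip_width: 0.0874
```

Request:
{"api": "move_arm", "payload": {
  "steps": [
    [4, 0, 0, 0, 0, 0, 0],
    [2.5, 0, 0, 0, 0, 0, 0],
    [1.5, 0, 0, 0, 0, 0, 0],
    [1.0, 0, 0, 0, 0, 0, 0],
    [1.0, 0, 0, 0, 0, 0, 0]
  ],
  "force": 20
}}

```text
time_s: 6.38
tool_pos: [0.5169, 0.2807, 0.0411]
tool_rot: [180.0, -0.0, 69.0]
force: [0.0, -0.6, 0.1]
grip_width: 0.0614
```

Request:
{"api": "move_arm", "payload": {
  "steps": [
    [1.0, 0, 0, 0, 0, 0, 0],
    [1.0, 0, 0, 0, 0, 0, 0],
    [1.0, 0, 0, 0, 0, 0, 0]
  ],
  "force": 60
}}

```text
time_s: 6.63
tool_pos: [0.5168, 0.2807, 0.0411]
tool_rot: [180.0, -0.0, 69.0]
force: [-0.8, -0.4, 0.1]
grip_width: 0.0417
```

Request:
{"api": "move_arm", "payload": {
  "steps": [
    [1.0, 0, 0, -0.1, 0, 0, 0],
    [1.0, 0, 0, 0, 0, 0, 0],
    [1.0, 0, 0, 0, 0, 0, 0],
    [1.0, 0, 0, 0, 0, 0, 0],
    [1.0, 0, 0, 0, 0, 0, 0]
  ]
}}

```text
time_s: 7.05
tool_pos: [0.5175, 0.2807, 0.0425]
tool_rot: [179.9, -0.1, 69.0]
force: [0.8, 0.1, 1.1]
grip_width: 0.0173
```

Request:
{"api": "move_arm", "payload": {
  "steps": [
    [1.0, 0, 0, 0, 0, 0, 0],
    [1.0, 0, 0, 0, 0, 0, 0],
    [1.0, 0, 0, 0, 0, 0, 0]
  ]
}}

```text
time_s: 7.3
tool_pos: [0.5174, 0.2808, 0.0424]
tool_rot: [179.9, -0.0, 69.0]
force: [1.8, 0.4, 0.8]
grip_width: 0.0171
```

```bash
python3 - <<'E'
from h import *
c=snap('wrist','w8'); o=c['obs'];print(o['tool_pos'],o['tool_rot'],o['force'],o['wrist_torque'],o['grip_width'])
E
```

```text
[0.51736824 0.2808023  0.04237715] [ 1.79948748e+02 -4.68360211e-02  6.90266813e+01] [1.78935749 0.41012398 0.79769644] [-0.06621162 -0.386907    0.06362989] 0.01712060252512275
```

View pics/w8.png

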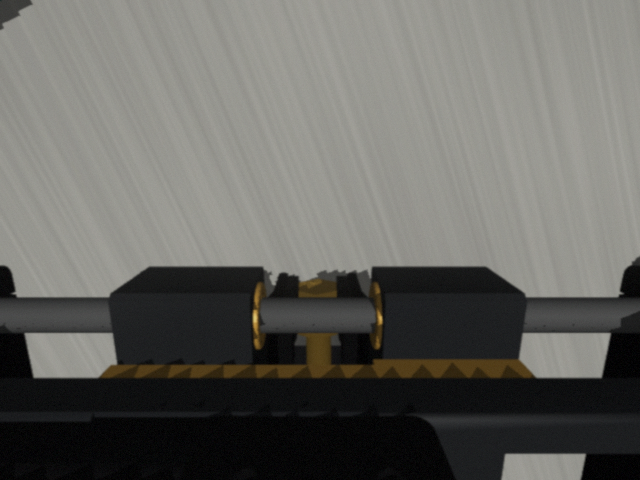

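Request:
{"api": "move_arm", "payload": {
  "steps": [
    [1.0, 0, 0, -0.3, 0, 0, 0],
    [1.0, 0, 0, -0.8, 0, 0, 0],
    [1.0, 0, 0, -1.2, 0, 0, 0],
    [1.0, 0, 0, -1.6, 0, 0, 0],
    [1.0, 0, 0, -2.0, 0, 0, 0]
  ]
}}

```text
time_s: 7.77
tool_pos: [0.5154, 0.2803, 0.1012]
tool_rot: [-179.9, 0.1, 69.0]
force: [0.1, 0.5, -2.2]
grip_width: 0.0174
```

```bash
python3 - <<'E'
from h import *
o=env.get_obs();print(o['tool_pos'],o['tool_rot'],o['force'],o['wrist_torque'],o['grip_width'])
plan([.5049,.1653,.276],106.07,10,1.0)
E
```

```text
[0.51539235 0.28025587 0.10117584] [-1.79871167e+02  1.33684955e-01  6.90300858e+01] [ 0.09199098  0.49887157 -2.21109697] [ 0.09707171  0.02999026 -0.01610595] 0.017369324680237202
[[1.0, -1.115, 0.31, -1.746, -0.0003, 0.0002, -0.0646], [1.0, -1.132, 0.237, -1.746, -0.0003, 0.0002, -0.0646], [1.0, -1.145, 0.164, -1.747, -0.0003, 0.0002, -0.0646], [1.0, -1.153, 0.09, -1.747, -0.0003, 0.0002, -0.0646], [1.0, -1.156, 0.016, -1.747, -0.0003, 0.0002, -0.0646]]
[[1.0, -1.155, -0.058, -1.747, -0.0003, 0.0002, -0.0646], [1.0, -1.148, -0.132, -1.747, -0.0003, 0.0002, -0.0646], [1.0, -1.137, -0.205, -1.747, -0.0003, 0.0002, -0.0646], [1.0, -1.121, -0.278, -1.748, -0.0003, 0.0002, -0.0646], [1.0, -1.101, -0.349, -1.748, -0.0003, 0.0002, -0.0646]]
```

Request:
{"api": "move_arm", "payload": {
  "steps": [
    [1.0, -1.1, 0.3, -2.0, 0, 0, -0.06],
    [1.0, -1.1, 0.2, -2.0, 0, 0, -0.065],
    [1.0, -1.1, 0.2, -2.0, 0, 0, -0.065],
    [1.0, -1.1, 0.1, -2.0, 0, 0, -0.065],
    [1.0, -1.1, 0, -2.0, 0, 0, -0.065]
  ]
}}

```text
time_s: 8.18
tool_pos: [0.5107, 0.2245, 0.2028]
tool_rot: [-180.0, -0.0, 87.5]
force: [0.4, 0.6, -1.8]
grip_width: 0.0171
```

Request:
{"api": "move_arm", "payload": {
  "steps": [
    [1.0, -1.1, 0, -2.0, 0, 0, -0.065],
    [1.0, -1.1, -0.1, -1.6, 0, 0, -0.065],
    [1.0, -1.1, -0.2, -1.4, 0, 0, -0.065],
    [1.0, -1.0, -0.2, -1.0, 0, 0, -0.05],
    [1.0, -0.8, -0.2, -0.6, 0, 0, -0.04]
  ]
}}

```text
time_s: 8.6
tool_pos: [0.508, 0.1726, 0.2695]
tool_rot: [179.9, -0.1, 103.8]
force: [0.0, -0.6, -1.3]
grip_width: 0.0171
```

Request:
{"api": "move_arm", "payload": {
  "steps": [
    [1.0, -0.5, -0.1, -0.4, 0, 0, -0.02],
    [1.0, -0.3, -0.1, -0.2, 0, 0, -0.01],
    [1.0, -0.1, 0, 0, 0, 0, 0],
    [1.0, 0, 0, 0, 0, 0, 0],
    [1.0, 0, 0, 0, 0, 0, 0]
  ]
}}

```text
time_s: 9.02
tool_pos: [0.508, 0.1648, 0.2727]
tool_rot: [-179.9, -0.0, 105.4]
force: [0.7, -0.6, -1.9]
grip_width: 0.0171
```

```bash
python3 - <<'E'
from h import *
o=env.get_obs();print(o['tool_pos'],o['tool_rot'],o['force'],o['wrist_torque'],o['grip_width'])
plan([.5049,.1653,.276],106.07,1,1.0)
snap('scene','s1');snap('side','d1')
c=snap('wrist','w9');print(c['obs']['tool_pos'])
crop('s1',220,150,170,150,4,'c8');crop('d1',280,170,160,120,5,'c9')
E
```

```text
[0.50796308 0.16479972 0.27272307] [-1.79947726e+02 -1.47218489e-02  1.05424689e+02] [ 0.7430839  -0.57184512 -1.92199356] [0.09039121 0.03631648 0.02329359] 0.017095103221959163
[[1.0, 0.13, -0.282, -0.327, -0.0009, -0.0003, -0.0113]]
[0.50807193 0.16488074 0.27261804]
```

View pics/c8.png

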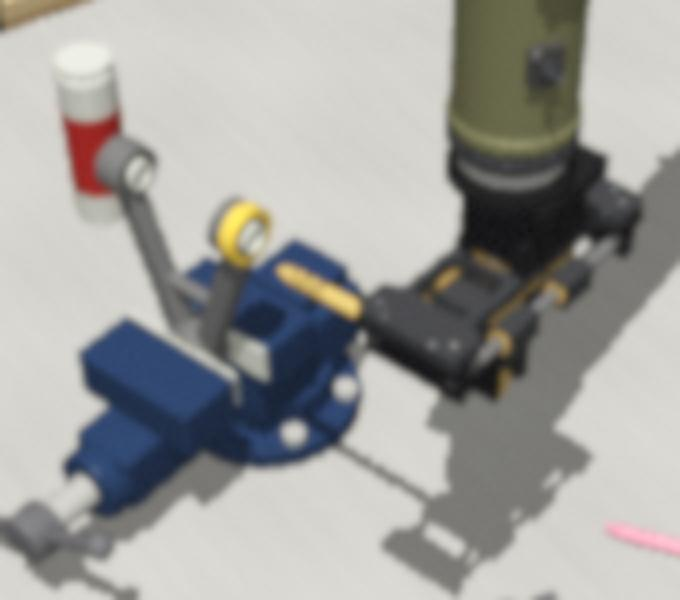

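View pics/c9.png

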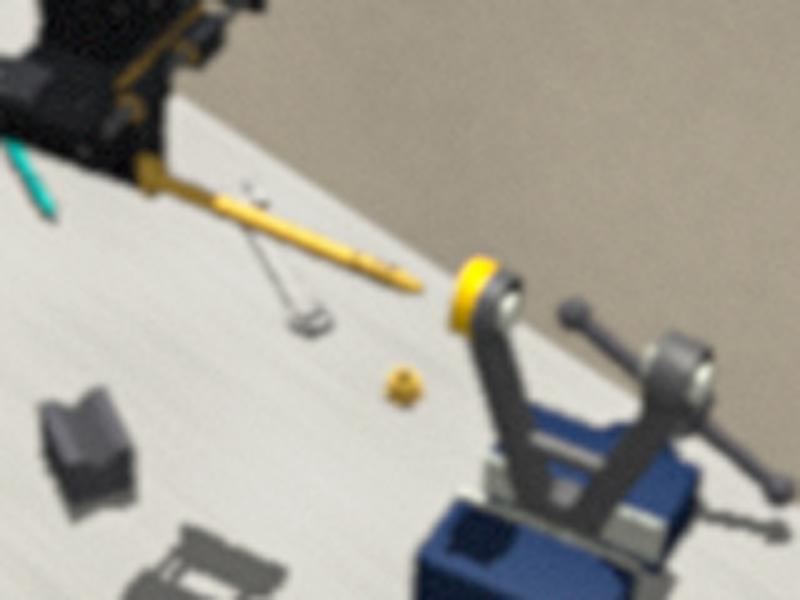

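```bash
cat >> h.py <<'E'
def boltfit(c,box,lo=(13,90,60),hi=(30,255,255),mn=20):
    x,y,w,h=box; m=np.zeros((480,640),np.uint8); m[y:y+h,x:x+w]=gold(c,lo,hi)[y:y+h,x:x+w]
    b=max(blobs(m,mn),key=lambda t:t[0][4]); ys,xs=np.nonzero(b[2])
    sat=cv2.cvtColor(c['img'],cv2.COLOR_RGB2HSV)[ys,xs,1].astype(float)
    vx,vy,x0,y0=cv2.fitLine(np.c_[xs,ys].astype(np.float32),cv2.DIST_HUBER,0,.01,.01).ravel()
    t=(xs-x0)*vx+(ys-y0)*vy; return np.array([x0,y0]),np.array([vx,vy]),np.array([x0+vx*t.min(),y0+vy*t.min()]),np.array([x0+vx*t.max(),y0+vy*t.max()]),b[0]
E
python3 - <<'E'
from h import *
a=load('s1');b=load('d1');o=load('w9')['obs']; r=R.from_euler('xyz',o['tool_rot'],degrees=True); p=np.array(o['tool_pos'])
for c,box,n in [(a,(285,208,26,24),'s'),(b,(322,205,45,26),'d')]:
    print(n,[np.round(q,2) for q in boltfit(c,box)])
    for x in (-.016,-.06,-.186):
        print('  pred',x,proj(c,p+r.apply([x,0,.006])).round(2))
E
```

```text
s [array([300.21, 222.61], dtype=float32), array([0.87, 0.49], dtype=float32), array([290.05, 216.9 ]), array([309.62, 227.89]), array([290, 216,  21,  14, 104], dtype=int32)]
  pred -0.016 [339.2  242.53]
  pred -0.06 [325.97 234.9 ]
  pred -0.186 [290.41 214.4 ]
d [array([342.11, 218.2 ], dtype=float32), array([0.92, 0.39], dtype=float32), array([321.74, 209.63]), array([363.  , 226.99]), array([322, 209,  42,  19, 153], dtype=int32)]
  pred -0.016 [311.15 205.79]
  pred -0.06 [324.25 210.89]
  pred -0.186 [363.63 226.19]
```

```bash
cat >> h.py <<'E'
D=np.array([.27677,-.96094,0]); O=np.array([.5830,-.1057,.27])
def ov(f,box,s,circs,out,extra=[]):
    c=load(f); x,y,w,h=box
    i=cv2.resize(c['img'][y:y+h,x:x+w,::-1],None,fx=s,fy=s,interpolation=cv2.INTER_CUBIC); j=i.copy()
    e1=np.array([-D[1],D[0],0])
    def put(P,col):
        q=((proj(c,P)+.5-[x,y])*s-.5).round().astype(int); cv2.circle(j,(int(q[0]),int(q[1])),1,col,-1)
    for k,rr in circs:
        for t in np.linspace(0,2*np.pi,60): put(O+D*k+rr*(np.cos(t)*e1+np.sin(t)*np.array([0,0,1])),(0,255,0))
    for P in extra: put(P,(0,0,255))
    cv2.imwrite('pics/'+out+'.png',np.hstack([i,j]))
E
python3 - <<'E'
from h import *
C=[(-.067,.021),(-.043,.021),(-.071,.0105),(-.039,.0105),(.043,.021),(.067,.021),(.039,.0105),(.071,.0105)]
ov('scene0',(240,180,55,50),7,C,'o1'); ov('side0',(360,210,70,55),5.5,C,'o2')
E
```

```text
(no output)
```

View pics/o1.png

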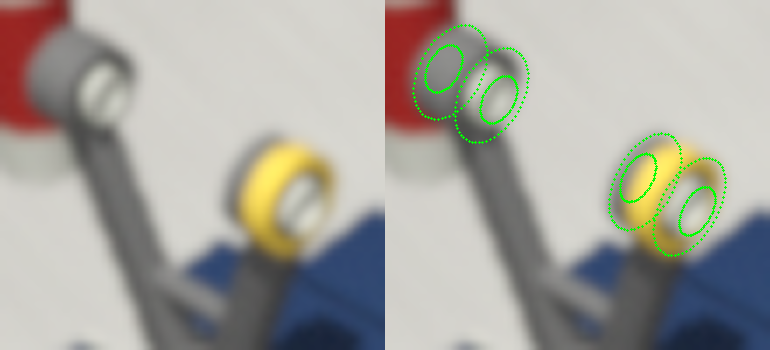

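View pics/o2.png

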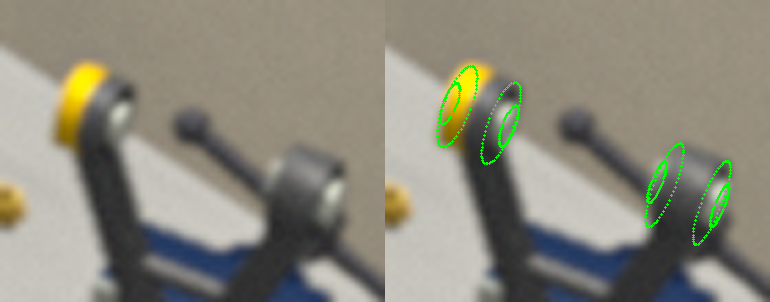

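```bash
python3 - <<'E'
from h import *
a=load('s1');b=load('d1');o=load('w9')['obs']; r=R.from_euler('xyz',o['tool_rot'],degrees=True); p=np.array(o['tool_pos'])
def lineplane(c,u,v):
    q,d1=ray(c,*u);_,d2=ray(c,*v); n=np.cross(d1,d2); return n/np.linalg.norm(n),q
def line3(A,B,y):
    n1,q1=A;n2,q2=B; d=np.cross(n1,n2); d/=np.linalg.norm(d); d*=-np.sign(d[1])
    P=np.linalg.solve(np.array([n1,n2,[0,1,0]]),[n1@q1,n2@q2,y]); return P,d
def rep(n,P,d): print(n,P.round(4),d.round(4),'yaw',np.degrees(np.arctan2(d[1],d[0])).round(2),'pitch',np.degrees(np.arcsin(d[2])).round(2))
P,d=line3(lineplane(a,(282.9,209.3),(255,193.6)),lineplane(b,(381.5,231.5),(420.4,246)),-.04); rep('bush',P,d)
P,d=line3(lineplane(a,(282.9,209.3),(255,193.6)),lineplane(b,(381.5,231.5),(420.4,246)),-.17); rep('bush',P,d)
sa=boltfit(a,(285,208,26,24));sb=boltfit(b,(322,205,45,26))
P,d=line3(lineplane(a,sa[2],sa[3]),lineplane(b,sb[2],sb[3]),-.015); rep('bolt',P,d)
P,d=line3(lineplane(a,sa[2],sa[3]),lineplane(b,sb[2],sb[3]),.15); rep('bolt',P,d)
print(tri([(a,289.6,216.6),(b,363.6,227.2)]))
print('pred tip',p+r.apply([-.186,0,.006]))
E
```

```text
bush [ 0.5658 -0.04    0.2708] [ 0.2793 -0.9602  0.0034] yaw -73.78 pitch 0.2
bush [ 0.6036 -0.17    0.2713] [ 0.2793 -0.9602  0.0034] yaw -73.78 pitch 0.2
bolt [ 0.5607 -0.015   0.2598] [ 0.259  -0.9655 -0.0285] yaw -74.98 pitch -1.63
bolt [0.5165 0.15   0.2647] [ 0.259  -0.9655 -0.0285] yaw -74.98 pitch -1.63
(array([ 0.56031457, -0.01315269,  0.26060556]), [array([0.31, 0.06]), array([ 0.31, -0.06])])
pred tip [ 0.55760815 -0.01440134  0.26660965]
```

Request:
{"api": "move_arm", "payload": {
  "steps": [
    [1.0, 0, -0.1, -0.1, 0, -0.006, -0.002],
    [1.0, 0, -0.1, -0.15, 0, -0.01, -0.004],
    [1.0, 0, -0.1, -0.15, 0, -0.01, -0.004],
    [1.0, 0, -0.1, -0.1, 0, -0.005, -0.004],
    [1.0, 0, 0, 0, 0, 0, 0]
  ]
}}

```text
time_s: 9.58
tool_pos: [0.5044, 0.164, 0.2784]
tool_rot: [180.0, 1.8, 106.3]
force: [-0.3, 0.6, -1.0]
grip_width: 0.0171
```

Request:
{"api": "move_arm", "payload": {
  "steps": [
    [1.0, 0, 0, 0, 0, 0, 0],
    [1.0, 0, 0, 0, 0, 0, 0],
    [1.0, 0, 0, 0, 0, 0, 0]
  ]
}}

```text
time_s: 9.83
tool_pos: [0.5047, 0.1632, 0.2781]
tool_rot: [-180.0, 1.8, 106.2]
force: [-0.0, 0.2, -2.3]
grip_width: 0.017
```

```bash
cat >> h.py <<'E'
def lineplane(c,u,v):
    q,d1=ray(c,*u);_,d2=ray(c,*v); n=np.cross(d1,d2); return n/np.linalg.norm(n),q
def line3(A,B,y):
    n1,q1=A;n2,q2=B; d=np.cross(n1,n2); d/=np.linalg.norm(d); d*=-np.sign(d[1])
    P=np.linalg.solve(np.array([n1,n2,[0,1,0]]),[n1@q1,n2@q2,y]); return P,d
def rep(n,P,d): print(n,P.round(4),d.round(4),'yaw',np.degrees(np.arctan2(d[1],d[0])).round(2),'pitch',np.degrees(np.arcsin(d[2])).round(2))
E
python3 - <<'E'
from h import *
o=env.get_obs();print(o['tool_pos'],o['tool_rot'],o['joint_velocities'].round(1))
A=[];B=[]
for k in range(3):
    a=snap('scene','s2');b=snap('side','d2')
    sa=boltfit(a,(285,205,26,24));sb=boltfit(b,(322,200,45,30)); print([np.round(q,2) for q in sa],[np.round(q,2) for q in sb])
    for y in (-.015,.15):
        P,d=line3(lineplane(a,sa[2],sa[3]),lineplane(b,sb[2],sb[3]),y); rep('bolt',P,d)
o=env.get_obs();print(o['tool_pos'],o['tool_rot'],o['joint_velocities'].round(1))
crop('s2',270,190,70,60,6,'c8');crop('d2',300,190,90,60,6,'c9')
E
```

```text
[0.50465229 0.16322989 0.27805065] [-179.98944787    1.77506915  106.20116124] [ 0.   0.  -0.1  0.   0.  -0.   0. ]
[array([300.65, 219.72], dtype=float32), array([0.86, 0.5 ], dtype=float32), array([290.21, 213.63]), array([310.79, 225.64]), array([290, 213,  21,  15, 105], dtype=int32)] [array([342.02, 216.32], dtype=float32), array([0.93, 0.35], dtype=float32), array([321.43, 208.51]), array([363.24, 224.38]), array([322, 207,  42,  19, 157], dtype=int32)]
bolt [ 0.5594 -0.015   0.271 ] [ 0.2667 -0.9637  0.0081] yaw -74.53 pitch 0.47
bolt [0.5137 0.15   0.2696] [ 0.2667 -0.9637  0.0081] yaw -74.53 pitch 0.47
[array([300.65, 219.72], dtype=float32), array([0.86, 0.5 ], dtype=float32), array([290.21, 213.63]), array([310.79, 225.64]), array([290, 213,  21,  15, 105], dtype=int32)] [array([342.05, 216.32], dtype=float32), array([0.93, 0.36], dtype=float32), array([321.45, 208.43]), array([363.22, 224.43]), array([322, 207,  42,  19, 157], dtype=int32)]
bolt [ 0.5593 -0.015   0.2709] [ 0.265  -0.9642  0.0059] yaw -74.63 pitch 0.34
bolt [0.5139 0.15   0.2699] [ 0.265  -0.9642  0.0059] yaw -74.63 pitch 0.34
[array([300.63, 219.7 ], dtype=float32), array([0.86, 0.5 ], dtype=float32), array([290.22, 213.63]), array([310.8 , 225.63]), array([290, 213,  21,  15, 104], dtype=int32)] [array([341.93, 216.29], dtype=float32), array([0.93, 0.35], dtype=float32), array([321.43, 208.51]), array([363.24, 224.37]), array([322, 207,  42,  19, 156], dtype=int32)]
bolt [ 0.5594 -0.015   0.271 ] [ 0.267  -0.9637  0.0081] yaw -74.51 pitch 0.46
bolt [0.5137 0.15   0.2696] [ 0.267  -0.9637  0.0081] yaw -74.51 pitch 0.46
[0.50463696 0.1632672  0.27806029] [-179.98783633    1.77413004  106.20661976] [-0.  -0.  -0.1  0.  -0.  -0.1  0. ]
```

View pics/c8.png

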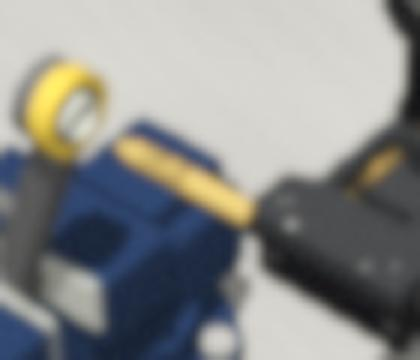

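View pics/c9.png

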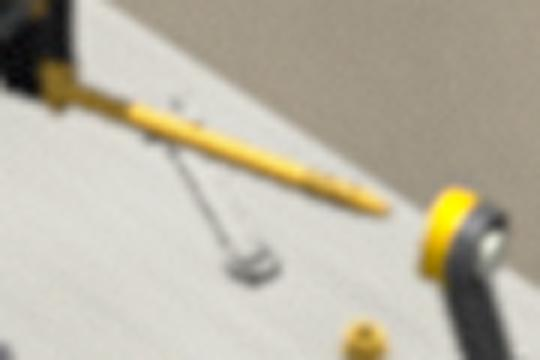

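Request:
{"api": "move_arm", "payload": {
  "steps": [
    [1.0, -0.3, 0, 0.01, 0, 0, 0],
    [1.0, -0.5, 0, 0.015, 0, 0, 0],
    [1.0, -0.5, 0, 0.015, 0, 0, 0],
    [1.0, -0.4, 0, 0.01, 0, 0, 0],
    [1.0, -0.3, 0, 0.01, 0, 0, 0]
  ]
}}

```text
time_s: 10.55
tool_pos: [0.5105, 0.1431, 0.2781]
tool_rot: [-180.0, 1.8, 106.1]
force: [-0.4, -0.6, -1.0]
grip_width: 0.0171
```

Request:
{"api": "move_arm", "payload": {
  "steps": [
    [1.0, -0.3, 0, 0.01, 0, 0, 0],
    [1.0, -0.3, 0, 0.01, 0, 0, 0],
    [1.0, -0.3, 0, 0.01, 0, 0, 0],
    [1.0, 0, 0, 0, 0, 0, 0]
  ]
}}

```text
time_s: 10.88
tool_pos: [0.5129, 0.1346, 0.2781]
tool_rot: [-180.0, 1.8, 106.2]
force: [-0.2, 0.6, -2.2]
grip_width: 0.0174
```

```bash
python3 - <<'E'
from h import *
o=env.get_obs();print(o['tool_pos'],o['tool_rot'],o['force'],o['wrist_torque'].round(3))
snap('scene','s3');snap('side','d3')
crop('s3',250,180,70,60,6,'c8');crop('d3',340,200,90,60,6,'c9')
i=np.hstack([cv2.imread('pics/c8.png')[:, :390],cv2.imread('pics/c9.png')[:, :400]]);cv2.imwrite('pics/c10.png',i)
E
```

```text
[0.51292584 0.1346098  0.27809947] [-179.98901974    1.79695419  106.15590184] [-0.23952839  0.62691266 -2.23380643] [0.081 0.093 0.005]
```

View pics/c10.png

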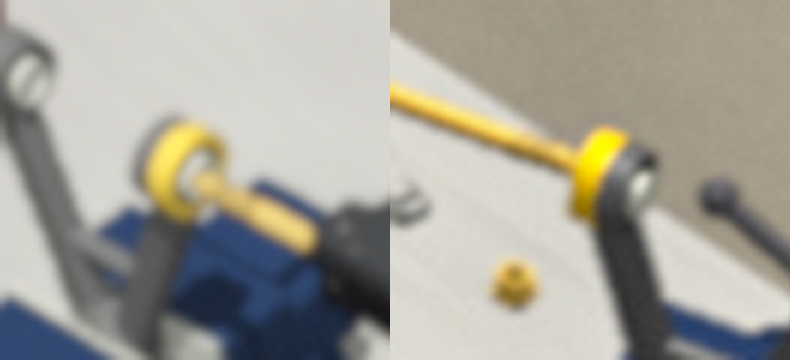

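Request:
{"api": "move_arm", "payload": {
  "steps": [
    [1.0, -0.2, 0, 0.005, 0, 0, 0],
    [1.0, -0.2, 0, 0.005, 0, 0, 0],
    [1.0, -0.2, 0, 0.005, 0, 0, 0],
    [1.0, -0.2, 0, 0.005, 0, 0, 0],
    [1.0, 0, 0, 0, 0, 0, 0]
  ]
}}

```text
time_s: 11.4
tool_pos: [0.5151, 0.1272, 0.2782]
tool_rot: [-180.0, 1.8, 106.2]
force: [-0.0, -0.1, -1.6]
grip_width: 0.0176
```

Request:
{"api": "move_arm", "payload": {
  "steps": [
    [1.0, -0.2, 0, 0.005, 0, 0, 0],
    [1.0, -0.2, 0, 0.005, 0, 0, 0],
    [1.0, -0.2, 0, 0.005, 0, 0, 0],
    [1.0, -0.2, 0, 0.005, 0, 0, 0],
    [1.0, 0, 0, 0, 0, 0, 0]
  ]
}}

```text
time_s: 11.82
tool_pos: [0.5174, 0.1194, 0.2782]
tool_rot: [-180.0, 1.8, 106.2]
force: [0.4, -0.1, -1.7]
grip_width: 0.0173
```

```bash
python3 - <<'E'
from h import *
o=env.get_obs();print(o['tool_pos'],o['tool_rot'],o['force'],o['wrist_torque'].round(3))
snap('scene','s4');snap('side','d4')
crop('s4',250,180,70,60,6,'c8');crop('d4',340,200,90,60,6,'c9')
i=np.hstack([cv2.imread('pics/c8.png')[:, :390],cv2.imread('pics/c9.png')[:, :400]]);cv2.imwrite('pics/c11.png',i)
E
```

```text
[0.51735239 0.11939529 0.2781857 ] [-179.9892296     1.79588925  106.16629372] [ 0.43046278 -0.12451451 -1.67239106] [ 0.02   0.158 -0.032]
```

View pics/c11.png

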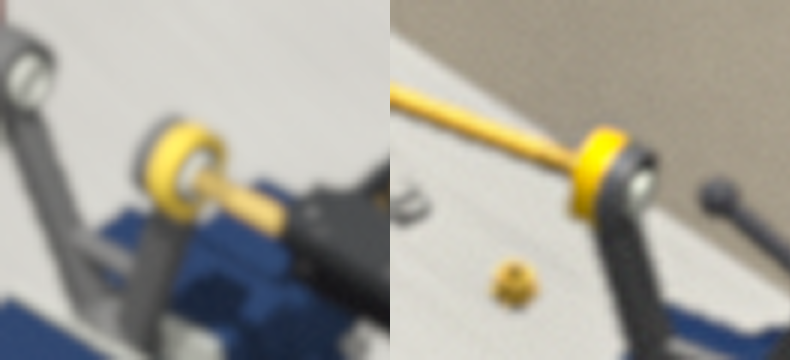

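Request:
{"api": "move_arm", "payload": {
  "steps": [
    [1.0, -0.2, 0, 0.005, 0, 0, 0],
    [1.0, -0.2, 0, 0.005, 0, 0, 0],
    [1.0, -0.2, 0, 0.005, 0, 0, 0],
    [1.0, -0.2, 0, 0.005, 0, 0, 0],
    [1.0, 0, 0, 0, 0, 0, 0]
  ]
}}

```text
time_s: 12.33
tool_pos: [0.5196, 0.1118, 0.2783]
tool_rot: [-180.0, 1.8, 106.2]
force: [-0.2, -0.1, -1.6]
grip_width: 0.0173
```

```bash
cat > st.py <<'E'
from h import *
o=env.get_obs();p=np.array(o['tool_pos'])
n=np.array([.96094,.27677]);q=p[:2]-[.5656,-.045]
r=R.from_euler('xyz',o['tool_rot'],degrees=True)
print('t',o['time_s'],'s to bush1',(np.array([.5633,-.0375])-p[:2])@D[:2]*1000-16,'lat mm',(q@n)*1000,'z',p[2],o['tool_rot'].round(2)); print('F tool',r.inv().apply(o['force']).round(2),'T world',o['wrist_torque'].round(3),o['grip_width'])
E
python3 st.py
```

```text
t 12.3333 s to bush1 139.53006300541242 lat mm -0.8114916394718535 z 0.27828245053017525 [-180.      1.79  106.17]
F tool [ 0.05 -0.19  1.57] T world [ 0.061  0.127 -0.07 ] 0.01725587820889211
```

Request:
{"api": "move_arm", "payload": {
  "steps": [
    [1.0, -0.3, 0, 0.009, 0, 0, 0],
    [1.0, -0.4, 0, 0.012, 0, 0, 0],
    [1.0, -0.4, 0, 0.012, 0, 0, 0],
    [1.0, -0.4, 0, 0.012, 0, 0, 0],
    [1.0, -0.4, 0, 0.012, 0, 0, 0]
  ]
}}

```text
time_s: 12.75
tool_pos: [0.5249, 0.0936, 0.2783]
tool_rot: [-180.0, 1.8, 106.2]
force: [-1.8, 0.0, -1.1]
grip_width: 0.0168
```

Request:
{"api": "move_arm", "payload": {
  "steps": [
    [1.0, -0.4, 0, 0.012, 0, 0, 0],
    [1.0, -0.4, 0, 0.012, 0, 0, 0],
    [1.0, -0.4, 0, 0.012, 0, 0, 0],
    [1.0, -0.3, 0, 0.009, 0, 0, 0],
    [1.0, -0.1, 0, 0.003, 0, 0, 0]
  ]
}}

```text
time_s: 13.17
tool_pos: [0.5294, 0.078, 0.2783]
tool_rot: [-180.0, 1.8, 106.2]
force: [0.3, 0.0, -1.5]
grip_width: 0.0172
```

```bash
python3 st.py
```

```text
t 13.1667 s to bush1 104.38291477009238 lat mm -0.7456475489847764 z 0.27825474991870464 [-179.99    1.79  106.17]
F tool [0.01 0.25 1.55] T world [ 0.135  0.139 -0.045] 0.01722440671374624
```

Inserted about 65 mm with no resistance. Check views.

```bash
python3 - <<'E'
from h import *
snap('scene','s5');snap('side','d5')
crop('s5',240,180,70,60,6,'c8');crop('d5',340,200,95,60,6,'c9')
i=np.hstack([cv2.imread('pics/c8.png')[:, :330],cv2.imread('pics/c9.png')[:, 100:560]]);cv2.imwrite('pics/c12.png',i)
E
```

```text
(no output)
```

View pics/c12.png

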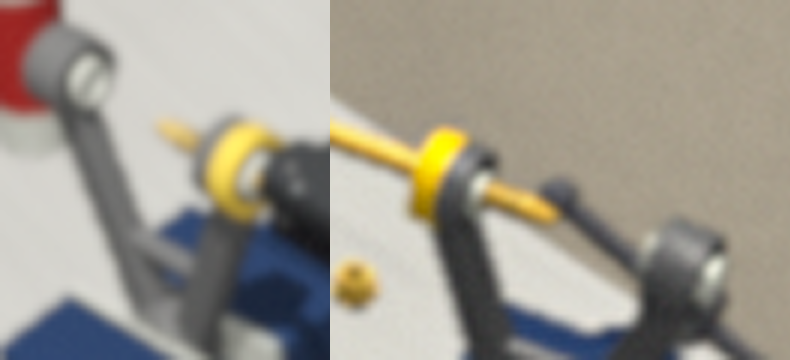

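Request:
{"api": "move_arm", "payload": {
  "steps": [
    [1.0, -0.4, 0, 0.012, 0, 0, 0],
    [1.0, -0.4, 0, 0.012, 0, 0, 0],
    [1.0, -0.4, 0, 0.012, 0, 0, 0],
    [1.0, -0.4, 0, 0.012, 0, 0, 0],
    [1.0, -0.4, 0, 0.012, 0, 0, 0]
  ]
}}

```text
time_s: 13.68
tool_pos: [0.5349, 0.0591, 0.2783]
tool_rot: [-180.0, 1.8, 106.2]
force: [-0.6, -0.3, -0.8]
grip_width: 0.017
```

Request:
{"api": "move_arm", "payload": {
  "steps": [
    [1.0, -0.4, 0, 0.012, 0, 0, 0],
    [1.0, -0.4, 0, 0.012, 0, 0, 0],
    [1.0, -0.4, 0, 0.012, 0, 0, 0],
    [1.0, -0.2, 0, 0.006, 0, 0, 0],
    [1.0, 0, 0, 0, 0, 0, 0]
  ]
}}

```text
time_s: 14.1
tool_pos: [0.5389, 0.0454, 0.2783]
tool_rot: [-180.0, 1.8, 106.2]
force: [-1.0, -0.6, -1.9]
grip_width: 0.0171
```

```bash
python3 st.py; python3 - <<'E'
from h import *
snap('scene','s6');snap('side','d6')
crop('s6',240,180,70,60,6,'c8');crop('d6',340,200,95,60,6,'c9')
i=np.hstack([cv2.imread('pics/c8.png')[:, :330],cv2.imread('pics/c9.png')[:, 100:560]]);cv2.imwrite('pics/c13.png',i)
E
```

```text
t 14.1 s to bush1 70.38129653244842 lat mm -0.6606728295717144 z 0.27831947637730053 [-180.      1.79  106.16]
F tool [-0.25 -1.18  1.94] T world [0.101 0.087 0.001] 0.017145286777669456
```

View pics/c13.png

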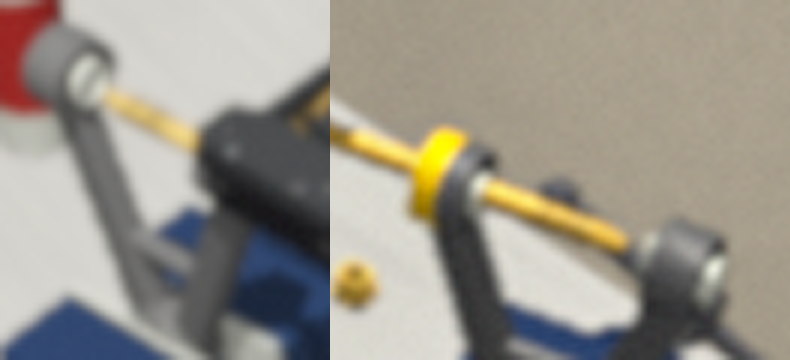

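Request:
{"api": "move_arm", "payload": {
  "steps": [
    [1.0, -0.1, 0, 0.003, 0, -0.004, 0],
    [1.0, -0.1, 0, 0.003, 0, -0.004, 0],
    [1.0, -0.2, 0, 0.006, 0, 0, 0],
    [1.0, -0.2, 0, 0.006, 0, 0, 0],
    [1.0, 0, 0, 0, 0, 0, 0]
  ]
}}

```text
time_s: 14.62
tool_pos: [0.5405, 0.0398, 0.2783]
tool_rot: [-180.0, 2.3, 106.2]
force: [-0.5, -0.0, -2.1]
grip_width: 0.0172
```

```bash
python3 st.py
```

```text
t 14.6167 s to bush1 64.62517798046795 lat mm -0.679462837615779 z 0.27832314163444394 [-179.99    2.25  106.19]
F tool [ 0.2  -0.47  2.05] T world [0.078 0.09  0.01 ] 0.01724169357350982
```

Request:
{"api": "move_arm", "payload": {
  "steps": [
    [1.0, -0.2, 0, 0.006, 0, 0, 0],
    [1.0, -0.2, 0, 0.007, 0, 0, 0],
    [1.0, -0.2, 0, 0.007, 0, 0, 0],
    [1.0, -0.2, 0, 0.007, 0, 0, 0],
    [1.0, 0, 0, 0, 0, 0, 0]
  ]
}}

```text
time_s: 15.03
tool_pos: [0.5427, 0.0319, 0.2784]
tool_rot: [-180.0, 2.3, 106.2]
force: [0.0, -0.1, -2.2]
grip_width: 0.0174
```

```bash
python3 st.py
```

```text
t 15.0333 s to bush1 56.40372673632753 lat mm -0.6666601212992728 z 0.27839641146209565 [-179.99    2.26  106.16]
F tool [-0.04 -0.    2.19] T world [ 0.061  0.14  -0.056] 0.017412916115533108
```

No contact. Continue slowly through bush 2's mouth.

Request:
{"api": "move_arm", "payload": {
  "steps": [
    [1.0, -0.2, 0, 0.008, 0, 0, 0],
    [1.0, -0.2, 0, 0.008, 0, 0, 0],
    [1.0, -0.2, 0, 0.008, 0, 0, 0],
    [1.0, -0.2, 0, 0.008, 0, 0, 0],
    [1.0, 0, 0, 0, 0, 0, 0]
  ]
}}

```text
time_s: 15.45
tool_pos: [0.545, 0.0243, 0.2784]
tool_rot: [-180.0, 2.3, 106.2]
force: [-0.1, -0.1, -2.5]
grip_width: 0.0171
```

```bash
python3 st.py
```

```text
t 15.45 s to bush1 48.48046679795286 lat mm -0.6307461570378885 z 0.2783887289242939 [-179.99    2.26  106.17]
F tool [ 0.05 -0.1   2.49] T world [-0.003  0.185 -0.022] 0.01713712466663597
```

Request:
{"api": "move_arm", "payload": {
  "steps": [
    [1.0, -0.2, 0, 0.008, 0, 0, 0],
    [1.0, -0.2, 0, 0.008, 0, 0, 0],
    [1.0, -0.2, 0, 0.008, 0, 0, 0],
    [1.0, -0.2, 0, 0.008, 0, 0, 0],
    [1.0, 0, 0, 0, 0, 0, 0]
  ]
}}

```text
time_s: 15.87
tool_pos: [0.5472, 0.0166, 0.2784]
tool_rot: [-180.0, 2.3, 106.2]
force: [-0.2, 0.2, -2.2]
grip_width: 0.0171
```

```bash
python3 st.py; python3 - <<'E'
from h import *
snap('scene','s7');snap('side','d7')
crop('s7',240,180,70,60,6,'c8');crop('d7',340,200,95,60,6,'c9')
i=np.hstack([cv2.imread('pics/c8.png')[:, :330],cv2.imread('pics/c9.png')[:, 100:560]]);cv2.imwrite('pics/c14.png',i)
E
```

```text
t 15.8667 s to bush1 40.46460305183639 lat mm -0.6182823137394986 z 0.27836980313921483 [-179.99    2.25  106.17]
F tool [ 0.31 -0.18  2.15] T world [-0.022  0.116 -0.018] 0.017108664685899704
```

View pics/c14.png

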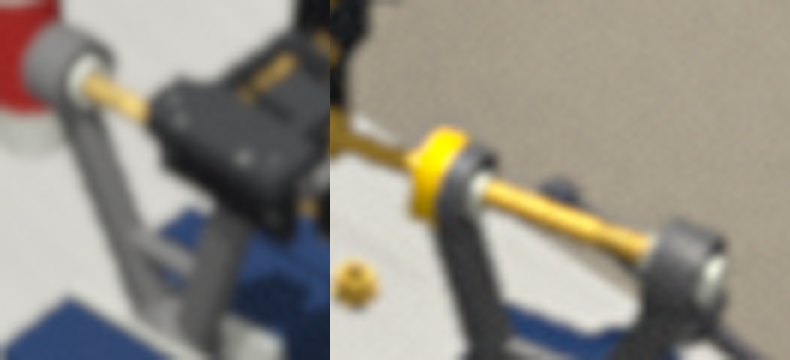

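Request:
{"api": "move_arm", "payload": {
  "steps": [
    [1.0, -0.3, 0, 0.012, 0, 0, 0],
    [1.0, -0.3, 0, 0.012, 0, 0, 0],
    [1.0, -0.3, 0, 0.012, 0, 0, 0],
    [1.0, -0.3, 0, 0.012, 0, 0, 0],
    [1.0, 0, 0, 0, 0, 0, 0]
  ]
}}

```text
time_s: 16.38
tool_pos: [0.5507, 0.0048, 0.2783]
tool_rot: [-180.0, 2.3, 106.1]
force: [-0.6, -1.4, -2.7]
grip_width: 0.0175
```

```bash
python3 st.py
```

```text
t 16.3833 s to bush1 28.115702294996943 lat mm -0.591588834078308 z 0.27834319078776376 [-180.      2.27  106.15]
F tool [-1.07 -0.98  2.7 ] T world [ 0.022  0.093 -0.062] 0.01746858808933953
```

Request:
{"api": "move_arm", "payload": {
  "steps": [
    [1.0, -0.3, 0, 0.012, 0, 0, 0],
    [1.0, -0.3, 0, 0.012, 0, 0, 0],
    [1.0, -0.3, 0, 0.012, 0, 0, 0],
    [1.0, -0.2, 0, 0.008, 0, 0, 0],
    [1.0, 0, 0, 0, 0, 0, 0]
  ]
}}

```text
time_s: 16.8
tool_pos: [0.5536, -0.0055, 0.2783]
tool_rot: [-180.0, 2.3, 106.2]
force: [-0.2, -0.7, -2.7]
grip_width: 0.017
```

```bash
python3 st.py; python3 - <<'E'
from h import *
snap('scene','s8');snap('side','d8');snap('wrist','w10')
crop('s8',240,180,70,60,6,'c8');crop('d8',340,200,95,60,6,'c9')
i=np.hstack([cv2.imread('pics/c8.png')[:, :330],cv2.imread('pics/c9.png')[:, 100:560]]);cv2.imwrite('pics/c15.png',i)
E
```

```text
t 16.8 s to bush1 17.42794834620672 lat mm -0.5841571877621092 z 0.27825154616256254 [-179.99    2.26  106.17]
F tool [-0.51 -0.37  2.75] T world [ 0.025  0.057 -0.037] 0.017031829190507396
```

View pics/c15.png

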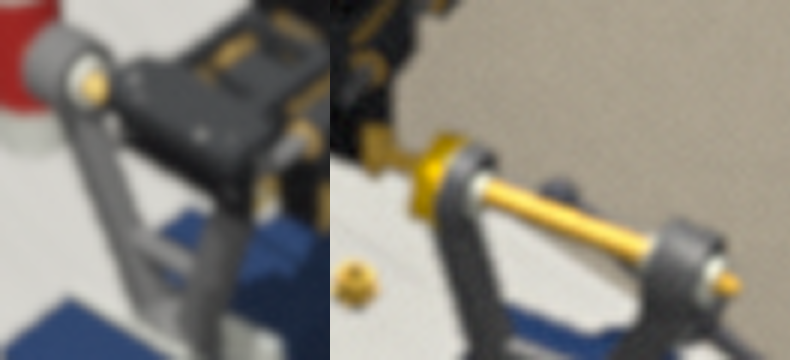

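View pics/w10.png

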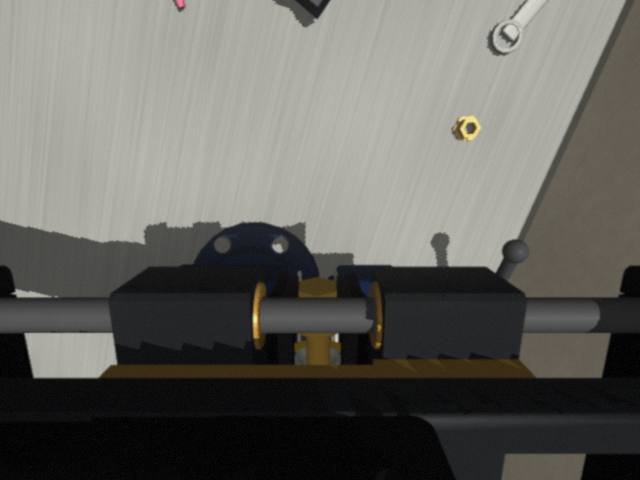

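Request:
{"api": "move_arm", "payload": {
  "steps": [
    [1.0, -0.2, 0, 0.008, 0, 0, 0],
    [1.0, -0.2, 0, 0.008, 0, 0, 0],
    [1.0, -0.2, 0, 0.008, 0, 0, 0],
    [1.0, -0.2, 0, 0.008, 0, 0, 0],
    [1.0, 0, 0, 0, 0, 0, 0]
  ]
}}

```text
time_s: 17.37
tool_pos: [0.5558, -0.0128, 0.2782]
tool_rot: [-180.0, 2.2, 106.2]
force: [-0.3, 0.2, -3.1]
grip_width: 0.0171
```

```bash
python3 st.py
```

```text
t 17.3667 s to bush1 9.827262984121013 lat mm -0.545047030350545 z 0.27819229896524844 [-179.98    2.23  106.19]
F tool [ 0.37 -0.28  3.09] T world [ 0.23   0.164 -0.042] 0.0171153432826738
```

Request:
{"api": "move_arm", "payload": {
  "steps": [
    [1.0, -0.1, 0, 0.004, 0, 0, 0],
    [1.0, -0.1, 0, 0.004, 0, 0, 0],
    [1.0, -0.1, 0, 0.004, 0, 0, 0],
    [1.0, 0, 0, 0, 0, 0, 0]
  ]
}}

```text
time_s: 17.7
tool_pos: [0.5565, -0.0154, 0.2782]
tool_rot: [-180.0, 2.2, 106.2]
force: [-0.5, 1.0, -3.9]
grip_width: 0.0174
```

```bash
python3 st.py
```

```text
t 17.7 s to bush1 7.138712729281647 lat mm -0.5111469198922977 z 0.2781585499294689 [-179.98    2.22  106.21]
F tool [ 1.28 -0.17  3.9 ] T world [ 0.461  0.21  -0.042] 0.017384124495202206
```

Request:
{"api": "move_arm", "payload": {
  "steps": [
    [1.0, 0, 0, 0, 0, 0.003, 0],
    [1.0, 0, 0, 0, 0, 0.003, 0],
    [1.0, 0, 0, 0, 0, 0, 0],
    [1.0, 0, 0, 0, 0, 0, 0]
  ]
}}

```text
time_s: 18.03
tool_pos: [0.5565, -0.0154, 0.2782]
tool_rot: [-180.0, 1.9, 106.2]
force: [-0.2, 0.5, -4.2]
grip_width: 0.0172
```

```bash
python3 st.py
```

```text
t 18.0333 s to bush1 7.117949684404007 lat mm -0.5005410705892148 z 0.27824006701635606 [-179.98    1.89  106.21]
F tool [ 0.66 -0.02  4.13] T world [ 0.343  0.19  -0.107] 0.01723803382766202
```

Request:
{"api": "move_arm", "payload": {
  "steps": [
    [1.0, 0, 0, 0.05, 0, 0, 0],
    [1.0, 0, 0, 0, 0, 0.002, 0],
    [1.0, 0, 0, 0, 0, 0, 0]
  ]
}}

```text
time_s: 18.28
tool_pos: [0.5568, -0.0157, 0.2781]
tool_rot: [180.0, 1.8, 106.2]
force: [0.2, -0.0, -3.0]
grip_width: 0.0173
```

```bash
python3 st.py
```

```text
t 18.2833 s to bush1 6.775971968439592 lat mm -0.36604828752050894 z 0.2781296253806928 [179.98   1.79 106.2 ]
F tool [0.01 0.14 3.05] T world [0.219 0.173 0.02 ] 0.017324497591038292
```

Loads are down again. Creep in.

Request:
{"api": "move_arm", "payload": {
  "steps": [
    [1.0, -0.1, 0, 0.005, 0, 0.001, 0],
    [1.0, -0.1, 0, 0.005, 0, 0, 0],
    [1.0, -0.1, 0, 0.005, 0, 0, 0],
    [1.0, 0, 0, 0, 0, 0, 0]
  ]
}}

```text
time_s: 18.62
tool_pos: [0.5576, -0.0188, 0.278]
tool_rot: [180.0, 1.7, 106.2]
force: [-0.5, -0.1, -2.0]
grip_width: 0.0177
```

```bash
python3 st.py
```

```text
t 18.6167 s to bush1 3.510454467385504 lat mm -0.40795686732703507 z 0.2779573056679767 [179.98   1.75 106.18]
F tool [ 0.11 -0.49  2.03] T world [ 0.029  0.133 -0.041] 0.017651336665003264
```

Request:
{"api": "move_arm", "payload": {
  "steps": [
    [1.0, -0.1, 0, 0.005, 0, 0, 0],
    [1.0, -0.1, 0, 0.005, 0, 0, 0],
    [1.0, 0, 0, 0, 0, 0, 0]
  ]
}}

```text
time_s: 18.87
tool_pos: [0.5581, -0.0206, 0.2778]
tool_rot: [180.0, 1.7, 106.2]
force: [-0.3, -0.2, -1.4]
grip_width: 0.0172
```

```bash
python3 st.py
```

```text
t 18.8667 s to bush1 1.6857365300431724 lat mm -0.45425524669449335 z 0.27782647393345955 [180.     1.74 106.19]
F tool [-0.1  -0.36  1.41] T world [0.079 0.083 0.005] 0.017192129401895576
```

Request:
{"api": "move_arm", "payload": {
  "steps": [
    [1.0, -0.1, 0, 0.003, 0, 0, 0],
    [1.0, -0.1, 0, 0.003, 0, 0, 0],
    [1.0, 0, 0, 0, 0, 0, 0]
  ]
}}

```text
time_s: 19.12
tool_pos: [0.5586, -0.0224, 0.2777]
tool_rot: [-180.0, 1.7, 106.2]
force: [-1.0, -0.4, -2.0]
grip_width: 0.0169
```

```bash
python3 st.py;python3 - <<'E'
from h import *
snap('scene','s9');snap('side','d9');snap('wrist','w11')
crop('s9',240,180,70,60,6,'c8');crop('d9',340,200,95,60,6,'c9')
i=np.hstack([cv2.imread('pics/c8.png')[:, :330],cv2.imread('pics/c9.png')[:, 100:560]]);cv2.imwrite('pics/c16.png',i)
E
```

```text
t 19.1167 s to bush1 -0.19251365094905282 lat mm -0.4789659072602007 z 0.2777444209792997 [-179.99    1.73  106.2 ]
F tool [-0.05 -1.1   2.01] T world [ 0.077  0.182 -0.038] 0.01688981757257454
```

View pics/c16.png

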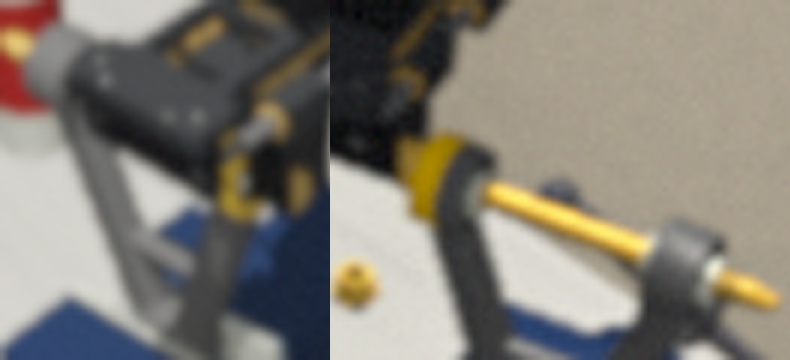

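Request:
{"api": "move_arm", "payload": {
  "steps": [
    [1.0, -0.1, 0, 0.003, 0, 0, 0],
    [1.0, -0.1, 0, 0.003, 0, 0, 0],
    [1.0, 0, 0, 0, 0, 0, 0]
  ]
}}

```text
time_s: 19.52
tool_pos: [0.5589, -0.0233, 0.2777]
tool_rot: [-180.0, 1.6, 106.2]
force: [-1.7, 2.6, -1.8]
grip_width: 0.0172
```

```bash
python3 st.py
```

```text
t 19.5167 s to bush1 -1.162722813332497 lat mm -0.3990439648125605 z 0.27766310509723874 [-179.98    1.65  106.24]
F tool [ 3.05 -0.93  1.67] T world [ 0.528  0.333 -0.043] 0.017225094711080347
```

Request:
{"api": "move_arm", "payload": {
  "steps": [
    [1.0, -0.1, 0, 0.003, 0, 0, 0],
    [1.0, -0.05, 0, 0.002, 0, 0, 0],
    [1.0, 0, 0, 0, 0, 0, 0]
  ]
}}

```text
time_s: 19.77
tool_pos: [0.559, -0.0235, 0.2777]
tool_rot: [-180.0, 1.6, 106.3]
force: [-2.1, 4.6, -0.9]
grip_width: 0.0169
```

```bash
python3 st.py
```

```text
t 19.7667 s to bush1 -1.355043075888636 lat mm -0.3587369208266332 z 0.2776650226107094 [-179.96    1.55  106.31]
F tool [ 5.07 -0.73  0.79] T world [ 1.242  0.688 -0.089] 0.016862437065874144
```

Request:
{"api": "move_arm", "payload": {
  "steps": [
    [1.0, -0.1, 0, 0.003, 0, 0, 0],
    [1.0, -0.1, 0, 0.003, 0, 0, 0],
    [1.0, 0, 0, 0, 0, 0, 0],
    [1.0, 0, 0, 0, 0, 0, 0]
  ]
}}

```text
time_s: 20.1
tool_pos: [0.5591, -0.0236, 0.2776]
tool_rot: [-179.9, 1.4, 106.4]
force: [-4.6, 8.1, -0.2]
grip_width: 0.0174
```

```bash
python3 st.py;python3 - <<'E'
from h import *
snap('scene','s10');b=snap('side','d10');w=snap('wrist','w12')
crop('d10',350,200,90,60,8,'c17'); crop('w12',270,265,100,100,6,'c18')
q=boltfit(b,(424,235,25,25),mn=4); print([np.round(x,2) for x in q])
for f in(.071,): print('pred bush2 outer',proj(b,O+D*f).round(1),'tip if home',proj(b,O+D*.099).round(1))
E
```

```text
t 20.1 s to bush1 -1.44740359707572 lat mm -0.3470340922842087 z 0.2776132650919168 [-179.92    1.4   106.4 ]
F tool [ 9.06 -2.16  0.  ] T world [ 1.748  1.02  -0.049] 0.017356784420966255
[array([427.2 , 248.34], dtype=float32), array([0.86, 0.51], dtype=float32), array([423.37, 246.06]), array([430.74, 250.44]), array([424, 245,   8,   7,  36], dtype=int32)]
pred bush2 outer [420.4 247. ] tip if home [430.5 250.8]
```

View pics/c17.png

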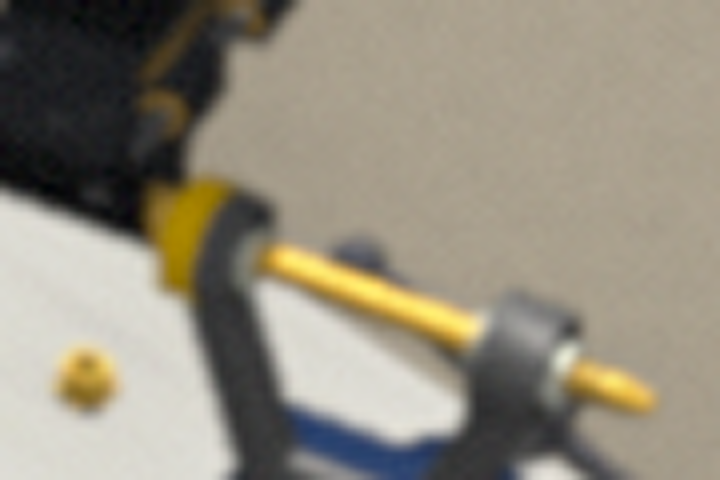

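View pics/c18.png

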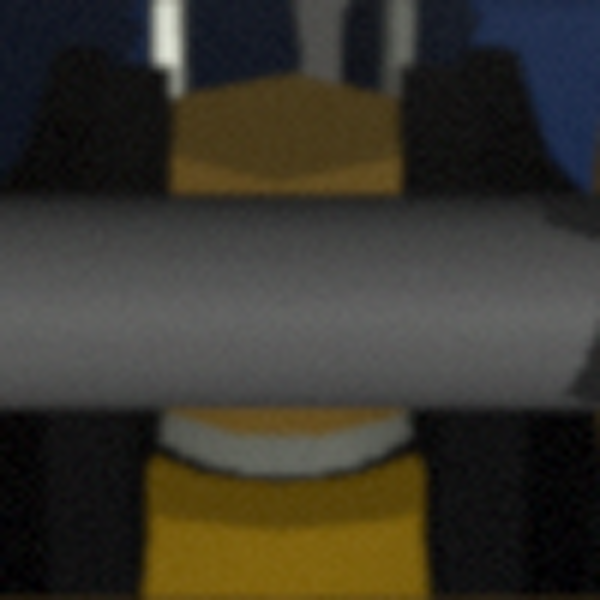

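Request:
{"api": "move_arm", "payload": {
  "steps": [
    [1.0, 0, 0, 0, 0, 0, 0],
    [1.0, 0, 0, 0, 0, 0, 0],
    [1.0, 0, 0, 0, 0, 0, 0],
    [1.0, 0, 0, 0, 0, 0, 0],
    [1.0, 0, 0, 0, 0, 0, 0]
  ]
}}

```text
time_s: 20.67
tool_pos: [0.5591, -0.0236, 0.2776]
tool_rot: [-179.9, 1.4, 106.4]
force: [-5.0, 8.0, 0.4]
grip_width: 0.0168
```

```bash
python3 st.py
```

```text
t 20.6667 s to bush1 -1.4314483057456435 lat mm -0.33290785912004317 z 0.2776432732891095 [-179.93    1.41  106.41]
F tool [ 9.04 -2.58 -0.63] T world [ 1.816  1.066 -0.128] 0.01684617787320152
```

```bash
python3 - <<'E'
from h import *
a=cv2.imread('pics/side0.png');b=cv2.imread('pics/d10.png'); print('nut/spanner',[int(cv2.absdiff(a,b)[y:y+h,x:x+w].max()) for x,y,w,h in [(352,240,18,16),(318,203,30,36)]],'case/can',[int(cv2.absdiff(a,b)[y:y+h,x:x+w].max()) for x,y,w,h in [(475,315,60,55),(450,340,40,65)]])
E
```

```text
nut/spanner [27, 192] case/can [28, 28]
```

View pics/d10.png

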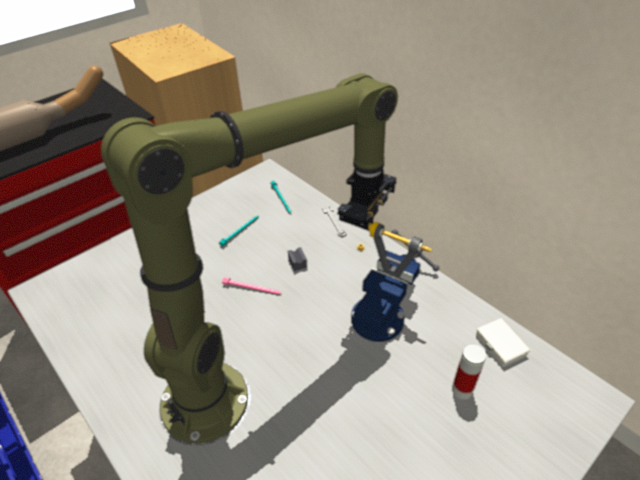

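The final side view shows the bolt through both bushes with its tip out at about (430,250). The nut, spanner, spray can and case are where they started; the pixel change near the spanner is only the gripper coming into the edge of that patch. Handing in.

```bash
python3 -c "
from h import *
print(job.sign_off())"
```

```text
the job is handed in; nothing more can be done
None
```

The bolt is through both bushes with its head home against the yellow-banded one. I handed in at about 21 s, with the gripper still holding the head at 60 N and pushing lightly.

**How it went:** I pinched the bolt's head and lifted it off the V-block. The tip had drooped about 1.6°, so I corrected the tilt and lined it up with the bush axis using the scene and side views. The bolt touched lightly once, about 7 mm before home, with roughly 2 N of extra downward force. I eased the tilt and height before going on, and it was never forced.

**Last checks:**
- **Seating:** Forward motion stopped and the push rose to about 9 N, then held steady for half a second.
- **Wrist view:** The flange sits directly on the sleeve's end face.
- **Side view:** The tip stands out of the second bush by about the 28 mm expected.
- **Other items:** The nut, spray can and case did not change between the first and last side views. The patch around the spanner did differ, but by eye the spanner lies where it was and the gripper has come into that patch.

**Disagreements:** The cameras disagreed by several millimetres on where the bushes lie along their axis, so I judged home by contact rather than position. At the end there was also about 2.6 N of sideways load on the tool.

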